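Change the drone batteries on the charging station

ROBOT

A 6-joint arm with a two-finger parallel gripper is mounted at the origin on the work surface. World frame = base frame: x ahead of the robot, y to its left, z up, the work surface at z = 0. Lengths are in m, angles in degrees, forces in N, time in s.
With the tool pointing down it reaches from about 0.25 to 0.725 m from the base axis. Payload 9.7 kg.
Tool frame: the origin (TCP) lies on the centre line of the jaws, within the pads' length; the fingertips stand tip_extent ahead of it and the grasp point (between the pads) lies 3 mm ahead of it (tip_extent is the distance from the TCP to the fingertips, in m); z points along the fingers, y is the line along which they close (so a half turn about z gives the same grasp; the last joint's range is limited). The gripper opens to 85 mm and grips with 20 to 120 N. Pads are 22 mm wide; open, the fingers measure 114 mm over their backs; the gripper's body (76 mm by 85 mm) begins 54 mm behind the grasp point. The pads swing forward as they close: fully open they stand 13 mm farther back than shut.
Start: joints at [76.776, 4.979, 10.078, 95.1, 0, 90], TCP at [0.126, 0.535, 0.253] pointing down, gripper open.
Joint ranges: [-179.16, 179.16], [-48.56, 103.87], [-65.8, 70.77], [-126.05, 130.52], [-82.76, 87.17], [-180, 180]. Speed limits (degrees/s): [127.2, 127.2, 147.25, 180, 180, 180].

INTERFACE

Orientations are given as [roll, pitch, yaw] about the fixed x, y, z axes, in that order (R = Rz(yaw) Ry(pitch) Rx(roll)).
In Python, from workcell import * gives the robot as it stands.
- The arm moves only by the tool servo_tool, never from a script. Its argument "rows" is a list of rows, each an object with "offset": the shift along the tool's x, y, z as a fraction of full scale, a list of three; "yaw": the turn about the tool's z as a fraction of full scale; "claw": the closure, from 0 (fully open) to 1 (shut). A call has 1 to 12 rows; each row is the pose to reach, as a shift and turn from the pose commanded when the call began, along the tool's axes at that moment, turning the shorter way round; what a row does not reach only later rows make up. Full scale, the value 1, is 0.1 m for a shift and pi rad for a turn. A row lasts 1/8 s, in which the tool goes at most 62.5 mm and 10.7 degrees, less where a joint would pass 70% of its speed; a pose out of reach is approached as far as the arm can. A call with a number of a shift or a turn outside -1 to 1 is refused whole. A call with a gripper value outside its range is refused whole. The fingers move at their own pace and stop on an object; "squeeze" is the grip in N (left out, the last holds). Time passes only in rows, so rows that repeat a pose let the fingers close. It gives the time, the measured TCP pose, the force, the opening and the grip force at its end, in the units of the state.
- get_obs(): the state, without advancing time (a new reading comes with each control period).
- camera(name): name is "scene" or "top"; returns (picture, depth): 400x640x3 uint8, red, green, blue; 400x640 float32, m along the optical axis (not along the pixel's ray), 0 where there is no reading.
- camera_info(name): a dict with "fx", "fy", "cx", "cy" (pixels), "dist" ([k1, k2, p1, p2, k3] as OpenCV has them; the pictures are not rectified), "cam_to_world" (4x4, takes a point from camera to world coordinates). Camera axes: x right, y up, looking along -z (the intrinsics and any distortion apply to the point x, -y, -z); pixel columns grow to the right and rows downward; lengths in m; the calibration is good to about 2 mm. A picture is of the moment at which its call begins. camera_info takes no time and is no camera call.
- job_done(): hands the job in; it is judged then, once.
The state is a dict: "time": time; "q": joint angles; "qd": joint speeds; "joint_efforts": joint torques, N m; "ee_pos": TCP position; "tcp_rot": TCP orientation; "wrist_force": force on the tool from outside, world axes, zero at the start; "torque": the same for the moment, N m; "opening": finger opening in m; "grasp_force": force on a finger pad.
Only numpy, scipy, OpenCV 4.12 (cv2) and the standard library are available. Lean on these libraries where they do the work, as an engineer would, in place of code of your own. Each camera call takes 0.05 s, during which the arm holds its last target. There are 200 camera calls.

TASK

The battery packs in the charging station are done. Turn its rotary switch off until it clicks over before you pull any of them, stand the finished packs in the ready tray, seat all the empty packs from the table fully in charging bays, and push the charge-level slider to the full-charge end. Only then turn the switch back on until it clicks over and stays on; leave the mug, flask and radio where they are.

Things in the scene. Friction and masses are not known exactly. Their poses are not given: they have to be found in the camera images.
- charger: Grey charging station fixed on the table, 220 (its x) x 320 mm (its y); origin: centre of its underside; x away from the robot at yaw 0, y left, z up. Its -x half is a panel 45 mm high with the rotary switch (left) and charge-level slider (right); its +x half has four open bays in a row along y, 76 mm apart: pockets 97 (x) x 53 mm (y), floor 45 mm, rim 60 mm above the table.
- bay0 (a point): Centre of the floor of bay 0: -114 mm along the charger's y, 50 mm along its x, 45 mm above the table; axes as the charger's. A seated pack stands on this floor, long side along x, either way round, its top 97 mm above the table; packs in neighbouring bays have 30 mm between them.
- bay1 (a point): Centre of the floor of bay 1: -38 mm along the charger's y, 50 mm along its x, 45 mm above the table; axes as the charger's. A seated pack stands on this floor, long side along x, either way round, its top 97 mm above the table; packs in neighbouring bays have 30 mm between them.
- bay2 (a point): Centre of the floor of bay 2: 38 mm along the charger's y, 50 mm along its x, 45 mm above the table; axes as the charger's. A seated pack stands on this floor, long side along x, either way round, its top 97 mm above the table; packs in neighbouring bays have 30 mm between them.
- bay3 (a point): Centre of the floor of bay 3: 114 mm along the charger's y, 50 mm along its x, 45 mm above the table; axes as the charger's. A seated pack stands on this floor, long side along x, either way round, its top 97 mm above the table; packs in neighbouring bays have 30 mm between them.
- switch (a joint): Rotary switch with a black bar handle, rad, grows clockwise from above: 0 = off (handle's white line points to the charger's +x), 1.57 = on (line points to its -y). Starts on. Off: below 0.2; on: above 1.37. A spring detent holds it in each position with about 0.17 N m and flips over half way (0.79): past that it snaps to the other position when let go, before that it springs back.
- switch_grip (a point): Grip point on the upright axis of the switch, 60 mm to the charger's -x and 90 mm to its +y, 78 mm above the table; turns with the handle. The handle is a bar 50 mm long (this point's x), 14 mm thick (its y), from 22 mm below to 4 mm above this point, on a disc of 25 mm radius whose top is 22 mm below this point.
- level (a joint): Charge-level slider, m: 0 = lowest end (right, the charger's -y), 0.050 = full-charge end (left, +y, where the white bars beside its slot are longest); stops at both ends. Friction about 2 N; it stays where it is left. Full: beyond 0.046.
- level_grip (a point): Grip point in the slider's black grip, a block 22 mm (this point's x) x 16 mm (its y), its top 9 mm above and its underside 12 mm below this point; the panel lies 16 mm below this point. It slides along this point's +y, which is the charger's y.
- done0: Black-grey drone battery pack, a block 90 long (its x) x 46 wide (its y) x 52 mm high, about 0.3 kg, standing on its 90 x 46 face; origin: centre of that underside, z up. Not present in every run. A finished pack: it starts in bay 0 of the charger.
- done1: Black-grey drone battery pack, a block 90 long (its x) x 46 wide (its y) x 52 mm high, about 0.3 kg, standing on its 90 x 46 face; origin: centre of that underside, z up. Not present in every run. A finished pack: it starts in bay 1 of the charger.
- done2: Black-grey drone battery pack, a block 90 long (its x) x 46 wide (its y) x 52 mm high, about 0.3 kg, standing on its 90 x 46 face; origin: centre of that underside, z up. Not present in every run. A finished pack: it starts in bay 2 of the charger.
- done3: Black-grey drone battery pack, a block 90 long (its x) x 46 wide (its y) x 52 mm high, about 0.3 kg, standing on its 90 x 46 face; origin: centre of that underside, z up. Not present in every run. A finished pack: it starts in bay 3 of the charger.
- flat0: Black-grey drone battery pack, a block 90 long (its x) x 46 wide (its y) x 52 mm high, about 0.3 kg, standing on its 90 x 46 face; origin: centre of that underside, z up. Not present in every run. An empty pack: it starts standing on the table left of the charger.
- flat1: Black-grey drone battery pack, a block 90 long (its x) x 46 wide (its y) x 52 mm high, about 0.3 kg, standing on its 90 x 46 face; origin: centre of that underside, z up. Not present in every run. An empty pack: it starts standing on the table left of the charger.
- flat2: Black-grey drone battery pack, a block 90 long (its x) x 46 wide (its y) x 52 mm high, about 0.3 kg, standing on its 90 x 46 face; origin: centre of that underside, z up. Not present in every run. An empty pack: it starts standing on the table left of the charger.
- flat3: Black-grey drone battery pack, a block 90 long (its x) x 46 wide (its y) x 52 mm high, about 0.3 kg, standing on its 90 x 46 face; origin: centre of that underside, z up. Not present in every run. An empty pack: it starts standing on the table left of the charger.
- tray: Ready tray: grey open tray fixed on the table right of the charger, 260 (its x) x 130 (its y) x 35 mm high, walls 4 mm, inner floor 5 mm above the table; room for three packs in a row along its x, 72 mm apart, with their long sides along its y. Origin: centre of its underside, x away from the robot, y left, z up.
- mug: Bystander: white mug, 82 mm across and 92 mm high, beyond the charger; origin: centre of its underside.
- flask: Bystander: steel flask, 70 mm across and 200 mm high, beyond the empty packs; origin: centre of its underside.
- radio: Bystander: black hand-held radio standing behind the tray, 34 x 56 x 105 mm with a stub aerial up to 180 mm; origin: centre of its underside.

How it is judged (in metres and radians):
On the way, in this order (a step that is already met when the one before it is completed fails the run):
1. the switch is off while the finished packs still stand in their bays (value of joint switch below 0.2 rad and (horizontal distance between done0 and bay0 below 0.01 m or horizontal distance between done0 and bay1 below 0.01 m or horizontal distance between done0 and bay2 below 0.01 m or horizontal distance between done0 and bay3 below 0.01 m) and z of done0 in the frame of charger between 0.035 and 0.05 m and angle between each of done0, done1, done2, done3's own z axis and vertical below 0.1 rad and (horizontal distance between done1 and bay0 below 0.01 m or horizontal distance between done1 and bay1 below 0.01 m or horizontal distance between done1 and bay2 below 0.01 m or horizontal distance between done1 and bay3 below 0.01 m) and z of done1 in the frame of charger between 0.035 and 0.05 m and (horizontal distance between done2 and bay0 below 0.01 m or horizontal distance between done2 and bay1 below 0.01 m or horizontal distance between done2 and bay2 below 0.01 m or horizontal distance between done2 and bay3 below 0.01 m) and z of done2 in the frame of charger between 0.035 and 0.05 m and (horizontal distance between done3 and bay0 below 0.01 m or horizontal distance between done3 and bay1 below 0.01 m or horizontal distance between done3 and bay2 below 0.01 m or horizontal distance between done3 and bay3 below 0.01 m) and z of done3 in the frame of charger between 0.035 and 0.05 m), for 0.2 s.
2. with the switch off, every finished pack stands in the tray, every empty pack is seated in a bay and the slider is at the full-charge end (value of joint switch below 0.2 rad and value of joint level above 0.046 m and x of done0 in the frame of tray between -0.11 and 0.11 m and y of done0 in the frame of tray between -0.05 and 0.05 m and z of each of done0, done1, done2, done3 in the frame of tray below 0.012 m and angle between each of done0, done1, done2, done3, flat0, flat1, flat2, flat3's own z axis and vertical below 0.1 rad and x of done1 in the frame of tray between -0.11 and 0.11 m and y of done1 in the frame of tray between -0.05 and 0.05 m and x of done2 in the frame of tray between -0.11 and 0.11 m and y of done2 in the frame of tray between -0.05 and 0.05 m and x of done3 in the frame of tray between -0.11 and 0.11 m and y of done3 in the frame of tray between -0.05 and 0.05 m and (horizontal distance between flat0 and bay0 below 0.01 m or horizontal distance between flat0 and bay1 below 0.01 m or horizontal distance between flat0 and bay2 below 0.01 m or horizontal distance between flat0 and bay3 below 0.01 m) and z of flat0 in the frame of charger between 0.035 and 0.05 m and (horizontal distance between flat1 and bay0 below 0.01 m or horizontal distance between flat1 and bay1 below 0.01 m or horizontal distance between flat1 and bay2 below 0.01 m or horizontal distance between flat1 and bay3 below 0.01 m) and z of flat1 in the frame of charger between 0.035 and 0.05 m and (horizontal distance between flat2 and bay0 below 0.01 m or horizontal distance between flat2 and bay1 below 0.01 m or horizontal distance between flat2 and bay2 below 0.01 m or horizontal distance between flat2 and bay3 below 0.01 m) and z of flat2 in the frame of charger between 0.035 and 0.05 m and (horizontal distance between flat3 and bay0 below 0.01 m or horizontal distance between flat3 and bay1 below 0.01 m or horizontal distance between flat3 and bay2 below 0.01 m or horizontal distance between flat3 and bay3 below 0.01 m) and z of flat3 in the frame of charger between 0.035 and 0.05 m), for 0.2 s.
3. the switch has clicked over to on (value of joint switch above 1.37 rad), for 0.2 s.
At the end, for the whole second after the job is handed in: Switch on (over 1.37 rad), slider beyond 46 of 50 mm; every finished pack upright on the tray floor; every empty pack on a bay floor (within 10 mm of its centre, under 5 mm above the floor, upright within 0.1 rad); packs at rest (value of joint switch above 1.37 rad and value of joint level above 0.046 m and x of done0 in the frame of tray between -0.11 and 0.11 m and y of done0 in the frame of tray between -0.05 and 0.05 m and z of each of done0, done1, done2, done3 in the frame of tray below 0.012 m and angle between each of done0, done1, done2, done3, flat0, flat1, flat2, flat3's own z axis and vertical below 0.1 rad and x of done1 in the frame of tray between -0.11 and 0.11 m and y of done1 in the frame of tray between -0.05 and 0.05 m and x of done2 in the frame of tray between -0.11 and 0.11 m and y of done2 in the frame of tray between -0.05 and 0.05 m and x of done3 in the frame of tray between -0.11 and 0.11 m and y of done3 in the frame of tray between -0.05 and 0.05 m and (horizontal distance between flat0 and bay0 below 0.01 m or horizontal distance between flat0 and bay1 below 0.01 m or horizontal distance between flat0 and bay2 below 0.01 m or horizontal distance between flat0 and bay3 below 0.01 m) and z of flat0 in the frame of charger between 0.035 and 0.05 m and (horizontal distance between flat1 and bay0 below 0.01 m or horizontal distance between flat1 and bay1 below 0.01 m or horizontal distance between flat1 and bay2 below 0.01 m or horizontal distance between flat1 and bay3 below 0.01 m) and z of flat1 in the frame of charger between 0.035 and 0.05 m and (horizontal distance between flat2 and bay0 below 0.01 m or horizontal distance between flat2 and bay1 below 0.01 m or horizontal distance between flat2 and bay2 below 0.01 m or horizontal distance between flat2 and bay3 below 0.01 m) and z of flat2 in the frame of charger between 0.035 and 0.05 m and (horizontal distance between flat3 and bay0 below 0.01 m or horizontal distance between flat3 and bay1 below 0.01 m or horizontal distance between flat3 and bay2 below 0.01 m or horizontal distance between flat3 and bay3 below 0.01 m) and z of flat3 in the frame of charger between 0.035 and 0.05 m and linear speed of each of done0, done1, done2, done3, flat0, flat1, flat2, flat3 below 0.02 m/s); the robot touches nothing.
It fails at once if the mug is knocked over or pushed more than 40 mm (distance of mug from where it was at the start of the episode above 0.04 m or angle between mug's own z axis and vertical above 0.5 rad).
It fails at once if the flask is knocked over or pushed more than 40 mm (distance of flask from where it was at the start of the episode above 0.04 m or angle between flask's own z axis and vertical above 0.5 rad).
It fails at once if the radio is knocked over or pushed more than 40 mm (distance of radio from where it was at the start of the episode above 0.04 m or angle between radio's own z axis and vertical above 0.5 rad).
Of done0, done1, done2, done3 only 2 to 3 are there at a start; the rules pass over those that are not, and their reading is None.
Of flat0, flat1, flat2, flat3 only 3 to 4 are there at a start; the rules pass over those that are not, and their reading is None.
At some moment in a run one of flat0, flat1, flat2, flat3 may be knocked a few centimetres aside while the robot is not near it.
Once in a run the grip may slacken for a moment while it holds something.
It also fails if it takes over 210 s, if anything falls off the work surface, if the arm or the gripper's body presses on something with over 40 N, if the wrist force passes 120 N, or if a joint passes its speed limit or range.

## Working session

There is one attempt and no reset: what is moved stays moved. The work goes in short steps, Python scripts to look and compute and a tool call to move; the robot and the scene stay as the last step left them, time stands still between calls to the robot, and variables do not carry over. Pictures are saved under pics/ and viewed, at most 14 in all, crops included, and the job is handed in when it is done.

Besides the shell and the picture viewer there is one more tool, called as name(argument=value, ...) on one line, values as JSON. servo_tool: Moves the arm, as the interface text tells. Its arguments: {"type":"object","properties":{"rows":{"type":"array"},"squeeze":{"type":"number"}},"required":["rows"]}

```bash
ls; mkdir -p pics; cat > h.py <<'E'
from workcell import *
import numpy as np, cv2
def rays(name,px):
    i=camera_info(name);K=np.array([[i['fx'],0,i['cx']],[0,i['fy'],i['cy']],[0,0,1]])
    u=cv2.undistortPoints(np.array(px,float).reshape(-1,1,2),K,np.array(i['dist'],float)).reshape(-1,2)
    T=np.array(i['cam_to_world']);d=np.c_[u[:,0],-u[:,1],-np.ones(len(u))]@T[:3,:3].T
    return T[:3,3],d
def onplane(name,px,z):
    o,d=rays(name,px);return o+d*((z-o[2])/d[:,2])[:,None]
def cloud(name,depth):
    H,W=depth.shape;v,u=np.mgrid[:H,:W];px=np.c_[u.ravel(),v.ravel()]
    o,d=rays(name,px);return (o+d*depth.reshape(-1,1)).reshape(H,W,3)
E
python3 - <<'E'
from h import *
for n in("scene","top"):
    p,d=camera(n);cv2.imwrite(f"pics/{n}0.png",p[:,:,::-1]);np.savez(f"{n}0.npz",p=p,d=d)
    i=camera_info(n);print(n,i);print((d>0).mean())
print(get_obs())
E
```

```text
pics
scene {'fx': 435.64106640687197, 'fy': 435.64106640687197, 'cx': 311.64864665920703, 'cy': 200.53791362393034, 'dist': array([-0.0397469,  0.       ,  0.       ,  0.       ,  0.       ]), 'cam_to_world': array([[-0.04675181, -0.68810763,  0.72410093,  1.28875571],
       [ 0.99879843, -0.02153733,  0.04402098,  0.03776215],
       [-0.01469597,  0.72528893,  0.68828773,  0.78096741],
       [ 0.        ,  0.        ,  0.        ,  1.        ]])}
0.99612890625
top {'fx': 472.07329277354347, 'fy': 472.07329277354347, 'cx': 318.45838035242053, 'cy': 193.363238987282, 'dist': array([0.01820695, 0.        , 0.        , 0.        , 0.        ]), 'cam_to_world': array([[-0.02584259,  0.99629418, -0.08203703,  0.46144632],
       [-0.99965918, -0.02605882, -0.00156593,  0.00441534],
       [-0.00369792,  0.0819686 ,  0.99662805,  1.35012025],
       [ 0.        ,  0.        ,  0.        ,  1.        ]])}
0.99599609375
{'time': 0.1, 'q': array([7.67783418e+01, 5.00823741e+00, 1.00385522e+01, 9.50992612e+01,
       1.48971514e-03, 9.00011408e+01]), 'qd': array([ 0.02907495, -0.07678805,  0.28032491, -0.02647783, -0.00503142,
        0.02873907]), 'joint_efforts': array([-7.51896714e-04, -5.21556759e+01,  4.65656841e+01,  1.57767377e-02,
        1.66552758e-05, -3.61890912e-06]), 'ee_pos': array([0.1257477 , 0.53524784, 0.25264722]), 'tcp_rot': array([-1.79931054e+02, -1.48834131e-03,  1.66777199e+02]), 'wrist_force': array([-0.58753748,  1.03166574, -0.3947189 ]), 'torque': array([0.06968984, 0.01622369, 0.03944135]), 'grasp_force': 0.0, 'opening': 0.08546497386204863}
```

View pics/scene0.png

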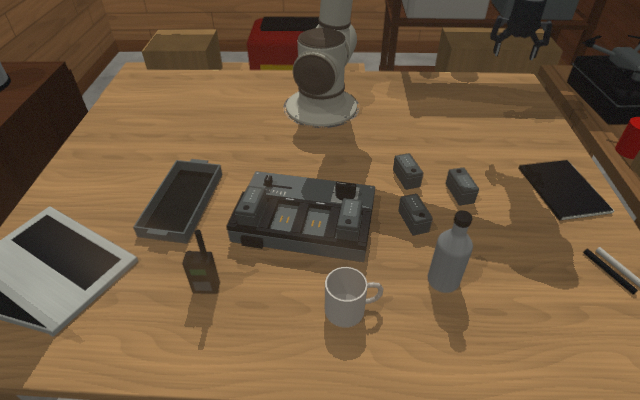

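View pics/top0.png

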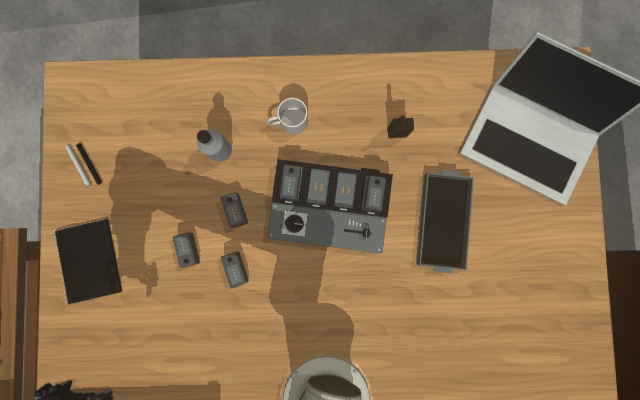

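The scene view shows two finished packs in the end bays, three empty packs on the left, and the mug, flask and radio beyond. In the top view:
- Packs in bay 3 and bay 0 are at about (291,182) and (375,193).
- The switch is at (294,223) and the slider at (366,231).
- The flats are at (234,210), (186,250) and (234,269).
- The tray is at (445,221).

```bash
cat >> h.py <<'E'
def rect(P):  # P Nx2 world pts -> centre,(long,short),yaw of long side deg
    (c,s,a)=cv2.minAreaRect((P*1000).astype(np.float32))
    if s[0]<s[1]: s=(s[1],s[0]);a+=90
    return np.round(c,1),np.round(s,1),round((a+90)%180-90,1)
def blobs(C,mask,amin=30):
    n,l,st,_=cv2.connectedComponentsWithStats(mask.astype(np.uint8),connectivity=4)
    for k in range(1,n):
        if st[k,4]>=amin:
            P=C[l==k];yield st[k],P
E
cat > see.py <<'E'
from h import *
import sys
def run(n,p,d):
    C=cloud(n,d);z=C[...,2];X,Y=C[...,0],C[...,1]
    R=(X>.2)&(X<.8)&(Y>-.4)&(Y<.4)
    for lab,lo,hi in(("h~97",.088,.106),("h~60",.054,.066),("h~52",.046,.0535),("h~35",.029,.040),("h~78-82",.074,.087),("other tall",.106,.25)):
        for st,P in blobs(C,R&(z>lo)&(z<hi)):
            print(n,lab,"px",st[:4],"n",st[4],"z",np.round(np.median(P[:,2])*1000,1),rect(P[:,:2]))
if __name__=="__main__":
    for n in("top","scene"):
        if len(sys.argv)>1:
            D=np.load(f"{n}0.npz");run(n,D['p'],D['d'])
        else: run(n,*camera(n))
E
python3 see.py 1
python3 - <<'E'
import cv2,numpy as np
p=np.load('top0.npz')['p'][:,:,::-1]
cv2.imwrite('pics/c1.png',cv2.resize(p[145:285,160:480],None,fx=2.5,fy=2.5,interpolation=cv2.INTER_CUBIC))
E
```

```text
top h~97 px [392 118  22  14] n 178 z 102.3 (array([ 744.1, -224.4]), array([55.9, 33.5]), -87.5)
top h~97 px [282 121  22   7] n 36 z 91.5 (array([754.5,  71.6]), array([57.1, 15.9]), -87.8)
top h~97 px [211 138  15  19] n 42 z 99.1 (array([691.9, 266.4]), array([60.1, 18. ]), -32.4)
top h~97 px [280 165  21  34] n 571 z 95.9 (array([599.6,  82.9]), array([90.2, 46.3]), -8.6)
top h~97 px [365 175  21  36] n 580 z 95.6 (array([ 563.4, -144.8]), array([89.9, 46.9]), -10.6)
top h~60 px [272 159 121  59] n 2245 z 58.9 (array([582. , -30.7]), array([319.8, 120.4]), 80.8)
top h~60 px [291 226   8   7] n 30 z 55.5 (array([471.7,  75.7]), array([19.9, 15.5]), 77.2)
top h~52 px [221 193  24  35] n 423 z 50.4 (array([530.3, 243.5]), array([88.9, 47.2]), 17.0)
top h~52 px [283 210  10   8] n 40 z 48.0 (array([515.1,  93.3]), array([25.2, 19.4]), 88.2)
top h~52 px [282 228  12   8] n 43 z 48.1 (array([464.2,  95.3]), array([34.1, 13.9]), 70.3)
top h~52 px [176 233  21  35] n 399 z 50.5 (array([423.3, 378.1]), array([89.7, 46.6]), 13.2)
top h~52 px [221 252  25  36] n 440 z 50.3 (array([366.1, 2
[... 4316 characters left out ...]
-82 px [433 252  33  21] n 140 z 80.1 (array([729.4, 276. ]), array([66.9, 27.9]), 63.0)
scene h~78-82 px [184 259  30  15] n 129 z 80.2 (array([ 760.4, -221.2]), array([60.6, 27.9]), -59.9)
scene h~78-82 px [327 270  38  18] n 153 z 80.6 (array([769.1,  70.4]), array([72.4, 32.3]), 87.9)
scene h~78-82 px [367 282  12   6] n 46 z 77.9 (array([780.8, 123.2]), array([22.6,  9. ]), -77.4)
scene other tall px [436 210  37  53] n 1254 z 140.6 (array([717.9, 282.8]), array([68.2, 54.3]), 71.5)
scene other tall px [195 230  12  30] n 161 z 148.3 (array([ 748.1, -211.7]), array([12.4, 11.3]), 45.6)
scene other tall px [186 251   8   9] n 56 z 115.5 (array([ 749.9, -240.4]), array([13.8, 13. ]), 6.7)
```

View pics/c1.png

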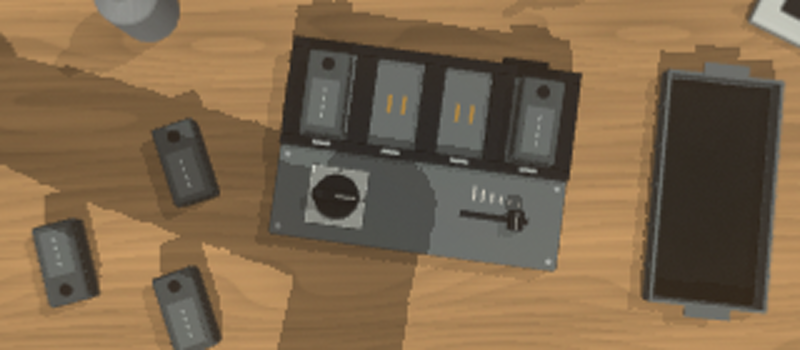

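The crop confirms it. The switch's white line points to the charger's -y (on), packs are only in bays 3 and 0, and the slider is near its right end at crop (515,219). Next I'll measure the slider and tray, and write a planner.

```bash
cat > plan.py <<'E'
# usage: plan.py x y z yaw(world, deg) [x y z yaw ...] (mm)
from h import *
import sys
def calls(tgts):
    o=get_obs();p=np.array(o['ee_pos'])*1000;y=o['tcp_rot'][2]
    print("from",p.round(1),round(y,1),"F",np.round(o['wrist_force'],1),"open",round(o['opening']*1000,1),"t",o['time'])
    for t in tgts:
        first=True
        while True:
            d=np.array(t[:3])-p;dy=(t[3]-y+180)%360-180
            a=np.radians(y);T=np.array([d[:2]@[np.cos(a),np.sin(a)],d[:2]@[np.sin(a),-np.cos(a)],-d[2]])
            k=max(1,np.abs(T).max()/100) ; 
            T=T/k
            n=int(max(np.ceil(np.linalg.norm(T)/45),np.ceil(abs(dy)/9.5)))
            print("  ",(T/100).round(3).tolist(),"yaw",round(-dy/180,4),"rows>=",n)
            a=np.radians(y);p=p+np.r_[np.cos(a)*T[0]+np.sin(a)*T[1],np.sin(a)*T[0]-np.cos(a)*T[1],-T[2]];y+=dy
            if k==1:break
        print("  -> ",np.round(p,1),round(y,1))
if __name__=="__main__":
    a=np.array(sys.argv[1:],float).reshape(-1,4);calls(a)
E
python3 - <<'E'
from h import *
import workcell
print([k for k in dir(workcell) if not k.startswith('__')])
q=np.array([[665,70],[783,82],[766,312],[645,300]])/2.5+[160,145]-.3
P=onplane("top",q,.035)*1000;print("tray",P.round(1),P.mean(0))
ch=np.array([534,-24.7]);x=np.array([.9877,-.1564]);y=np.array([.1564,.9877])
for n in("top","scene"):
    D=np.load(n+"0.npz");C=cloud(n,D['d'])*1000
    L=C[...,:2]-ch;lx=L@x;ly=L@y
    m=(lx<-30)&(lx>-95)&(ly<0)&(ly>-130)&(C[...,2]>60)&(C[...,2]<80)
    print(n,"slider",m.sum(),lx[m].min(),lx[m].max(),ly[m].min(),ly[m].max(),np.median(C[m][:,2]),"panel z",np.median(C[(lx<-30)&(lx>-95)&(ly<20)&(ly>-10)][:,2]))
E
python3 plan.py 489 74 130 81
```

```text
['PlanningError', 'camera', 'camera_info', 'get_obs', 'job_done', 'tip_extent']
tray [[ 619.9 -295.2   35. ]
 [ 602.9 -426.1   35. ]
 [ 349.1 -393.9   35. ]
 [ 365.4 -261.8   35. ]] [ 484.31511799 -344.23738344   35.        ]
top slider 50 -72.47820868391926 -50.75039178353194 -113.20734972804424 -97.8968009870656 68.65600686721962 panel z 1350.1202509146356
scene slider 55 -70.4847115013745 -45.50896830026383 -115.79319809670842 -99.81750132844874 68.381872406574 panel z 44.41613617304924
from [125.7 535.2 252.6] 166.8 F [-0.6  1.  -0.4] open 85.5 t 0.1
   [-1.0, -0.797, 0.267] yaw 0.4765 rows>= 10
   [-0.925, 1.0, 0.285] yaw -0.0 rows>= 4
   [-0.925, 1.0, 0.285] yaw -0.0 rows>= 4
   [-0.925, 1.0, 0.285] yaw -0.0 rows>= 4
   [-0.343, 0.371, 0.106] yaw -0.0 rows>= 2
  ->  [489.  74. 130.] 81.0
```

servo_tool(rows=[{"offset": [-1, -0.8, 0.25], "yaw": 0.4765, "claw": 0.5}, {"offset": [-1, -0.8, 0.25], "yaw": 0.4765, "claw": 0.5}, {"offset": [-1, -0.8, 0.25], "yaw": 0.4765, "claw": 0.5}, {"offset": [-1, -0.8, 0.25], "yaw": 0.4765, "claw": 0.5}, {"offset": [-1, -0.8, 0.25], "yaw": 0.4765, "claw": 0.5}, {"offset": [-1, -0.8, 0.25], "yaw": 0.4765, "claw": 0.5}, {"offset": [-1, -0.8, 0.25], "yaw": 0.4765, "claw": 0.5}, {"offset": [-1, -0.8, 0.25], "yaw": 0.4765, "claw": 0.5}, {"offset": [-1, -0.8, 0.25], "yaw": 0.4765, "claw": 0.5}])

```text
time: 1.23
ee_pos: [0.2048, 0.4345, 0.228]
tcp_rot: [-180.0, 0.0, 81.1]
wrist_force: [0.0, -0.2, 0.1]
opening: 0.0428
grasp_force: 0.0
```

servo_tool(rows=[{"offset": [-0.92, 1, 0.2], "yaw": 0, "claw": 0.5}, {"offset": [-0.92, 1, 0.2], "yaw": 0, "claw": 0.5}, {"offset": [-0.92, 1, 0.2], "yaw": 0, "claw": 0.5}])

```text
time: 1.6
ee_pos: [0.2905, 0.3258, 0.2078]
tcp_rot: [-180.0, 0.0, 81.1]
wrist_force: [0.5, 1.7, -1.2]
opening: 0.0429
grasp_force: 0.0
```

servo_tool(rows=[{"offset": [-0.92, 1, 0.2], "yaw": 0, "claw": 0.5}, {"offset": [-0.92, 1, 0.2], "yaw": 0, "claw": 0.5}, {"offset": [-0.92, 1, 0.2], "yaw": 0, "claw": 0.5}])

```text
time: 1.98
ee_pos: [0.3748, 0.2197, 0.1878]
tcp_rot: [-180.0, 0.0, 81.0]
wrist_force: [-0.3, 0.3, -0.2]
opening: 0.0429
grasp_force: 0.0
```

servo_tool(rows=[{"offset": [-0.92, 1, 0.2], "yaw": 0, "claw": 0.5}, {"offset": [-0.92, 1, 0.2], "yaw": 0, "claw": 0.5}, {"offset": [-0.92, 1, 0.2], "yaw": 0, "claw": 0.5}])

```text
time: 2.35
ee_pos: [0.4591, 0.1138, 0.1675]
tcp_rot: [-180.0, 0.0, 81.0]
wrist_force: [-0.0, 0.6, -1.1]
opening: 0.0428
grasp_force: 0.0
```

```bash
python3 -c "
from workcell import *
print(tip_extent, get_obs()['q'].round(1))"; python3 plan.py 489 74 130 81
```

```text
0.022 [ 13.9  -6.4 -10.6  85.8   0.  112.9]
from [459.1 113.8 167.5] 81.0 F [-0.   0.6 -1.1] open 42.8 t 2.35
   [-0.346, 0.357, 0.375] yaw 0.0 rows>= 2
  ->  [489.  74. 130.] 81.0
```

servo_tool(rows=[{"offset": [-0.346, 0.36, 0.3], "yaw": 0, "claw": 0.5}, {"offset": [-0.346, 0.36, 0.5], "yaw": 0, "claw": 0.5}, {"offset": [-0.346, 0.36, 0.7], "yaw": 0, "claw": 0.5}, {"offset": [-0.346, 0.36, 0.855], "yaw": 0, "claw": 0.5}, {"offset": [-0.346, 0.36, 0.855], "yaw": 0, "claw": 0.5}, {"offset": [-0.346, 0.36, 0.855], "yaw": 0, "claw": 1}, {"offset": [-0.346, 0.36, 0.855], "yaw": 0, "claw": 1}, {"offset": [-0.346, 0.36, 0.855], "yaw": 0, "claw": 1}, {"offset": [-0.346, 0.36, 0.855], "yaw": 0, "claw": 1}], squeeze=60)

```text
time: 3.48
ee_pos: [0.4892, 0.0756, 0.0841]
tcp_rot: [179.8, -0.1, 81.0]
wrist_force: [4.2, 2.4, 6.2]
opening: 0.0127
grasp_force: 61.4
```

Gripped at about 13 mm, which matches the bar. Turning 90° counter-clockwise.

servo_tool(rows=[{"offset": [0, 0, 0], "yaw": -0.05, "claw": 1}, {"offset": [0, 0, 0], "yaw": -0.1, "claw": 1}, {"offset": [0, 0, 0], "yaw": -0.15, "claw": 1}, {"offset": [0, 0, 0], "yaw": -0.2, "claw": 1}, {"offset": [0, 0, 0], "yaw": -0.25, "claw": 1}, {"offset": [0, 0, 0], "yaw": -0.3, "claw": 1}, {"offset": [0, 0, 0], "yaw": -0.35, "claw": 1}, {"offset": [0, 0, 0], "yaw": -0.4, "claw": 1}, {"offset": [0, 0, 0], "yaw": -0.45, "claw": 1}, {"offset": [0, 0, 0], "yaw": -0.5, "claw": 1}, {"offset": [0, 0, 0], "yaw": -0.5, "claw": 1}])

```text
time: 4.85
ee_pos: [0.488, 0.0746, 0.0839]
tcp_rot: [-179.9, 0.0, 171.1]
wrist_force: [-3.4, -5.5, 10.9]
opening: 0.0131
grasp_force: 38.1
```

servo_tool(rows=[{"offset": [0, 0, 0], "yaw": 0, "claw": 0.5}, {"offset": [0, 0, 0], "yaw": 0, "claw": 0.5}, {"offset": [0, 0, -0.2], "yaw": 0, "claw": 0.5}, {"offset": [0, 0, -0.4], "yaw": 0, "claw": 0.5}, {"offset": [0, 0, -0.6], "yaw": 0, "claw": 0.5}, {"offset": [0, 0, -1], "yaw": 0, "claw": 0.5}, {"offset": [0, 0, -1], "yaw": 0, "claw": 0.5}])

```text
time: 5.72
ee_pos: [0.4893, 0.0756, 0.1855]
tcp_rot: [179.9, 0.2, 171.0]
wrist_force: [0.4, 0.1, -0.2]
opening: 0.0426
grasp_force: 0.0
```

```bash
python3 - <<'E'
from h import *
p,d=camera("scene");cv2.imwrite('pics/s1.png',cv2.resize(p[140:270,200:480,::-1],None,fx=2.5,fy=2.5,interpolation=cv2.INTER_CUBIC))
E
# slider: local(-60,-106); 
python3 - <<'E'
import numpy as np
ch=np.array([534,-24.7]);x=np.array([.9877,-.1564]);y=np.array([.1564,.9877])
print(ch-60*x-106*y, [ (ch+50*x+k*y).round(1) for k in(-114,-38,38,114)])
E
python3 plan.py 458.2 -120 180 171
```

```text
[ 458.1596 -120.0122] [array([ 565.6, -145.1]), array([577.4, -70.1]), array([589.3,   5. ]), array([601.2,  80.1])]
from [488.7  75.5 183.7] 171.0 F [-0.7 -0.5 -0.9] open 42.6 t 5.775
   [-0.002, -1.0, 0.018] yaw 0.0 rows>= 3
   [-0.002, -0.979, 0.018] yaw -0.0 rows>= 3
  ->  [ 458.2 -120.   180. ] 171.0
```

View pics/s1.png

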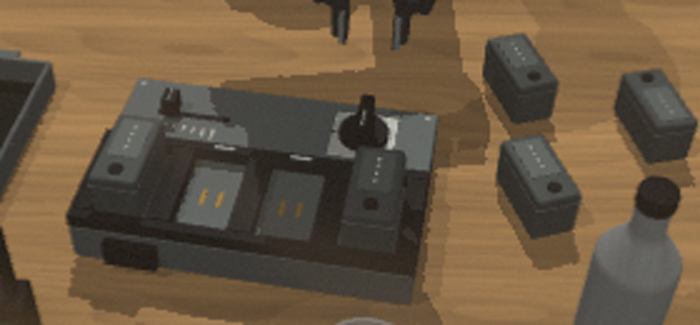

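The handle bar now lies along the charger's x at (367,115) in the crop, so the switch is off, and both packs are still seated. Slider next.

servo_tool(rows=[{"offset": [0, -1, 0], "yaw": 0, "claw": 0.5}, {"offset": [0, -1, 0], "yaw": 0, "claw": 0.5}, {"offset": [0, -1, 0], "yaw": 0, "claw": 0.5}])

```text
time: 6.15
ee_pos: [0.4717, -0.0252, 0.1815]
tcp_rot: [-180.0, -0.1, 170.8]
wrist_force: [0.3, 0.6, 0.2]
opening: 0.0428
grasp_force: 0.0
```

servo_tool(rows=[{"offset": [0, -0.98, 0.1], "yaw": 0, "claw": 0.5}, {"offset": [0, -0.98, 0.2], "yaw": 0, "claw": 0.5}, {"offset": [0, -0.98, 0.6], "yaw": 0, "claw": 0.5}, {"offset": [0, -0.98, 0.9], "yaw": 0, "claw": 0.5}, {"offset": [0, -0.98, 0.9], "yaw": 0, "claw": 0.5}])

```text
time: 6.78
ee_pos: [0.4557, -0.1192, 0.09]
tcp_rot: [180.0, -0.3, 171.0]
wrist_force: [0.7, -0.3, 0.0]
opening: 0.0427
grasp_force: 0.0
```

servo_tool(rows=[{"offset": [0, 0, 0.18], "yaw": 0, "claw": 0.5}, {"offset": [0, 0, 0.18], "yaw": 0, "claw": 0.5}, {"offset": [0, 0, 0.18], "yaw": 0, "claw": 1}, {"offset": [0, 0, 0.18], "yaw": 0, "claw": 1}, {"offset": [0, 0, 0.18], "yaw": 0, "claw": 1}, {"offset": [0, 0, 0.18], "yaw": 0, "claw": 1}], squeeze=30)

```text
time: 7.52
ee_pos: [0.4576, -0.1203, 0.0756]
tcp_rot: [180.0, 0.1, 171.0]
wrist_force: [-0.1, 1.5, 6.2]
opening: 0.015
grasp_force: 33.9
```

servo_tool(rows=[{"offset": [0, 0.1, 0], "yaw": 0, "claw": 1}, {"offset": [0, 0.2, 0], "yaw": 0, "claw": 1}, {"offset": [0, 0.3, 0], "yaw": 0, "claw": 1}, {"offset": [0, 0.4, 0], "yaw": 0, "claw": 1}, {"offset": [0, 0.47, 0], "yaw": 0, "claw": 1}, {"offset": [0, 0.5, 0], "yaw": 0, "claw": 1}, {"offset": [0, 0.5, 0], "yaw": 0, "claw": 1}])

```text
time: 8.4
ee_pos: [0.4652, -0.0733, 0.0756]
tcp_rot: [-179.6, 0.1, 170.9]
wrist_force: [-1.7, -15.4, 5.1]
opening: 0.015
grasp_force: 33.9
```

servo_tool(rows=[{"offset": [0, 0, 0], "yaw": 0, "claw": 0.5}, {"offset": [0, 0, 0], "yaw": 0, "claw": 0.5}, {"offset": [0, 0, -0.3], "yaw": 0, "claw": 0.5}, {"offset": [0, 0, -0.6], "yaw": 0, "claw": 0.27}, {"offset": [0, 0, -1], "yaw": 0, "claw": 0.27}, {"offset": [0, 0, -1], "yaw": 0, "claw": 0.27}])

```text
time: 9.15
ee_pos: [0.4663, -0.0708, 0.1777]
tcp_rot: [180.0, 0.3, 171.0]
wrist_force: [0.2, 0.3, -1.2]
opening: 0.0624
grasp_force: 0.0
```

```bash
python3 plan.py 565.4 -146 150 171 565.4 -146 84 171
```

```text
from [466.3 -70.8 177.7] 171.0 F [ 0.2  0.3 -1.2] open 62.4 t 9.15
   [-1.0, -0.537, 0.253] yaw 0.0001 rows>= 3
   [-0.096, -0.051, 0.024] yaw -0.0 rows>= 1
  ->  [ 565.4 -146.   150. ] 171.0
   [0.0, 0.0, 0.66] yaw -0.0 rows>= 2
  ->  [ 565.4 -146.    84. ] 171.0
```

servo_tool(rows=[{"offset": [-1, -0.54, 0.15], "yaw": 0, "claw": 0.27}, {"offset": [-1, -0.54, 0.2], "yaw": 0, "claw": 0.27}, {"offset": [-1, -0.54, 0.25], "yaw": 0, "claw": 0.27}])

```text
time: 9.52
ee_pos: [0.5563, -0.1411, 0.146]
tcp_rot: [180.0, -0.3, 170.9]
wrist_force: [-1.5, 0.6, 0.1]
opening: 0.0625
grasp_force: 0.0
```

servo_tool(rows=[{"offset": [-0.096, -0.05, 0.1], "yaw": 0, "claw": 0.27}, {"offset": [-0.096, -0.05, 0.3], "yaw": 0, "claw": 0.27}, {"offset": [-0.096, -0.05, 0.5], "yaw": 0, "claw": 0.27}, {"offset": [-0.096, -0.05, 0.68], "yaw": 0, "claw": 0.27}, {"offset": [-0.096, -0.05, 0.68], "yaw": 0, "claw": 0.27}])

```text
time: 10.15
ee_pos: [0.5631, -0.1457, 0.0805]
tcp_rot: [180.0, -0.1, 171.0]
wrist_force: [-0.8, 0.1, 0.3]
opening: 0.0624
grasp_force: 0.0
```

servo_tool(rows=[{"offset": [0, 0, 0], "yaw": 0, "claw": 1}, {"offset": [0, 0, 0], "yaw": 0, "claw": 1}, {"offset": [0, 0, 0], "yaw": 0, "claw": 1}, {"offset": [0, 0, 0], "yaw": 0, "claw": 1}], squeeze=60)

```text
time: 10.65
ee_pos: [0.5645, -0.1463, 0.0828]
tcp_rot: [-180.0, 0.1, 171.0]
wrist_force: [-1.2, 0.4, 6.1]
opening: 0.0455
grasp_force: 62.9
```

servo_tool(rows=[{"offset": [0, 0, -0.2], "yaw": 0, "claw": 1}, {"offset": [0, 0, -0.5], "yaw": 0, "claw": 1}, {"offset": [0, 0, -0.9], "yaw": 0, "claw": 1}, {"offset": [0, 0, -0.9], "yaw": 0, "claw": 1}])

```text
time: 11.15
ee_pos: [0.5653, -0.1466, 0.1747]
tcp_rot: [-180.0, 0.3, 171.0]
wrist_force: [0.6, -0.2, -3.4]
opening: 0.0454
grasp_force: 62.3
```

```bash
python3 plan.py 530.6 -351.7 130 82.7 530.6 -351.7 44 82.7
```

```text
from [ 565.3 -146.6  174.7] 171.0 F [ 0.6 -0.2 -3.4] open 45.4 t 11.15
   [0.01, -1.0, 0.215] yaw 0.4906 rows>= 10
   [-1.0, -0.04, 0.215] yaw -0.0 rows>= 3
   [-0.079, -0.003, 0.017] yaw -0.0 rows>= 1
  ->  [ 530.6 -351.7  130. ] 82.7
   [0.0, 0.0, 0.86] yaw -0.0 rows>= 2
  ->  [ 530.6 -351.7   44. ] 82.7
```

servo_tool(rows=[{"offset": [0.01, -1, 0], "yaw": 0.49, "claw": 1}, {"offset": [0.01, -1, 0], "yaw": 0.49, "claw": 1}, {"offset": [0.01, -1, 0], "yaw": 0.49, "claw": 1}, {"offset": [0.01, -1, 0], "yaw": 0.49, "claw": 1}, {"offset": [0.01, -1, 0], "yaw": 0.49, "claw": 1}, {"offset": [0.01, -1, 0], "yaw": 0.49, "claw": 1}, {"offset": [0.01, -1, 0], "yaw": 0.49, "claw": 1}, {"offset": [0.01, -1, 0], "yaw": 0.49, "claw": 1}, {"offset": [0.01, -1, 0], "yaw": 0.49, "claw": 1}, {"offset": [0.01, -1, 0], "yaw": 0.49, "claw": 1}])

```text
time: 12.4
ee_pos: [0.547, -0.2447, 0.1701]
tcp_rot: [-179.9, -0.0, 82.8]
wrist_force: [0.2, 0.7, -3.6]
opening: 0.0455
grasp_force: 62.5
```

servo_tool(rows=[{"offset": [-1, -0.04, 0.2], "yaw": 0, "claw": 1}, {"offset": [-1, -0.04, 0.4], "yaw": 0, "claw": 1}, {"offset": [-1, -0.04, 0.4], "yaw": 0, "claw": 1}])

```text
time: 12.78
ee_pos: [0.5289, -0.3452, 0.1278]
tcp_rot: [-179.7, -0.1, 82.7]
wrist_force: [-0.6, 0.9, -3.2]
opening: 0.045
grasp_force: 62.5
```

```bash
python3 plan.py 530.6 -351.7 90 82.7 530.6 -351.7 44 82.7
```

```text
from [ 528.9 -345.2  127.8] 82.7 F [-0.6  0.9 -3.2] open 45.0 t 12.775
   [-0.062, 0.025, 0.378] yaw -0.0 rows>= 1
  ->  [ 530.6 -351.7   90. ] 82.7
   [0.0, 0.0, 0.46] yaw -0.0 rows>= 2
  ->  [ 530.6 -351.7   44. ] 82.7
```

servo_tool(rows=[{"offset": [-0.06, 0.02, 0.3], "yaw": 0, "claw": 1}, {"offset": [-0.06, 0.02, 0.55], "yaw": 0, "claw": 1}, {"offset": [-0.06, 0.02, 0.72], "yaw": 0, "claw": 1}, {"offset": [-0.06, 0.02, 0.82], "yaw": 0, "claw": 1}, {"offset": [-0.06, 0.02, 0.82], "yaw": 0, "claw": 1}])

```text
time: 13.4
ee_pos: [0.5322, -0.3494, 0.0495]
tcp_rot: [-180.0, -0.0, 82.8]
wrist_force: [-0.6, 0.3, -2.3]
opening: 0.0452
grasp_force: 62.9
```

servo_tool(rows=[{"offset": [0, 0, 0.04], "yaw": 0, "claw": 1}, {"offset": [0, 0, 0.06], "yaw": 0, "claw": 1}, {"offset": [0, 0, 0.06], "yaw": 0, "claw": 0.27}, {"offset": [0, 0, 0.06], "yaw": 0, "claw": 0.27}, {"offset": [0, 0, -0.3], "yaw": 0, "claw": 0.27}, {"offset": [0, 0, -0.7], "yaw": 0, "claw": 0.27}, {"offset": [0, 0, -1], "yaw": 0, "claw": 0.27}, {"offset": [0, 0, -1], "yaw": 0, "claw": 0.27}])

```text
time: 14.4
ee_pos: [0.5333, -0.3505, 0.1532]
tcp_rot: [179.7, 0.1, 82.8]
wrist_force: [0.6, 0.2, -0.8]
opening: 0.0622
grasp_force: 0.0
```

```bash
python3 plan.py 600.8 80.6 150 171
```

```text
from [ 533.3 -350.5  153.2] 82.8 F [ 0.6  0.2 -0.8] open 62.2 t 14.4
   [1.0, 0.03, 0.007] yaw -0.49 rows>= 10
   [0.002, 1.0, 0.007] yaw -0.0 rows>= 3
   [0.002, 1.0, 0.007] yaw -0.0 rows>= 3
   [0.002, 1.0, 0.007] yaw -0.0 rows>= 3
   [0.001, 0.363, 0.003] yaw -0.0 rows>= 1
  ->  [600.8  80.6 150. ] 171.0
```

servo_tool(rows=[{"offset": [1, 0.03, 0], "yaw": -0.49, "claw": 0.27}, {"offset": [1, 0.03, 0], "yaw": -0.49, "claw": 0.27}, {"offset": [1, 0.03, 0], "yaw": -0.49, "claw": 0.27}, {"offset": [1, 0.03, 0], "yaw": -0.49, "claw": 0.27}, {"offset": [1, 0.03, 0], "yaw": -0.49, "claw": 0.27}, {"offset": [1, 0.03, 0], "yaw": -0.49, "claw": 0.27}, {"offset": [1, 0.03, 0], "yaw": -0.49, "claw": 0.27}, {"offset": [1, 0.03, 0], "yaw": -0.49, "claw": 0.27}, {"offset": [1, 0.03, 0], "yaw": -0.49, "claw": 0.27}, {"offset": [1, 0.03, 0], "yaw": -0.49, "claw": 0.27}])

```text
time: 15.65
ee_pos: [0.5474, -0.2508, 0.1489]
tcp_rot: [180.0, -0.1, 171.0]
wrist_force: [-0.3, -0.8, 0.1]
opening: 0.0622
grasp_force: 0.0
```

servo_tool(rows=[{"offset": [0, 1, 0], "yaw": 0, "claw": 0.27}, {"offset": [0, 1, 0], "yaw": 0, "claw": 0.27}, {"offset": [0, 1, 0], "yaw": 0, "claw": 0.27}])

```text
time: 16.02
ee_pos: [0.5635, -0.1499, 0.1495]
tcp_rot: [180.0, -0.0, 171.1]
wrist_force: [0.6, 0.0, 0.2]
opening: 0.0624
grasp_force: 0.0
```

servo_tool(rows=[{"offset": [0, 1, 0], "yaw": 0, "claw": 0.27}, {"offset": [0, 1, 0], "yaw": 0, "claw": 0.27}, {"offset": [0, 1, 0], "yaw": 0, "claw": 0.27}])

```text
time: 16.4
ee_pos: [0.5791, -0.0518, 0.1494]
tcp_rot: [180.0, -0.0, 171.1]
wrist_force: [0.6, -0.6, -0.2]
opening: 0.0623
grasp_force: 0.0
```

servo_tool(rows=[{"offset": [0, 1, 0], "yaw": 0, "claw": 0.27}, {"offset": [0, 1, 0], "yaw": 0, "claw": 0.27}, {"offset": [0, 1, 0], "yaw": 0, "claw": 0.27}])

```text
time: 16.77
ee_pos: [0.5948, 0.0463, 0.1493]
tcp_rot: [-180.0, -0.0, 171.1]
wrist_force: [-0.4, -0.8, -0.3]
opening: 0.0626
grasp_force: 0.0
```

```bash
python3 see.py |grep -E "h~97|h~52" | grep -v "n [34]. z"; python3 plan.py 600.8 80.6 130 171 600.8 80.6 84 171
```

```text
top h~97 px [392 118  22  14] n 201 z 102.7 (array([ 744.1, -224.8]), array([56.6, 33.8]), -88.9)
top h~52 px [221 193  25  35] n 424 z 50.3 (array([530.1, 243.9]), array([89.2, 46. ]), 16.8)
top h~52 px [176 233  21  35] n 389 z 50.7 (array([423.4, 377.2]), array([89.1, 44.4]), 13.2)
top h~52 px [221 252  25  36] n 432 z 50.5 (array([366.3, 244.8]), array([89.5, 46.6]), 17.9)
scene h~97 px [337 198  25  33] n 615 z 96.6 (array([602.8,  79.6]), array([91.8, 46.1]), -8.8)
scene h~97 px [435 248  34  21] n 206 z 97.2 (array([730.1, 277.8]), array([67.7, 30.3]), 68.8)
scene h~97 px [183 252  30  18] n 383 z 102.8 (array([ 750. , -227.3]), array([54. , 34.4]), -87.7)
scene h~97 px [325 267  43  21] n 151 z 91.1 (array([774.4,  70.1]), array([80.5, 48.2]), -89.9)
scene h~52 px [395 153  29  24] n 353 z 51.1 (array([370.3, 242.4]), array([91.5, 48. ]), 17.0)
scene h~52 px [449 167  28  26] n 358 z 51.1 (array([427. , 375.9]), array([91.2, 47. ]), 11.7)
scene h~52 px [330 192  13  12] n 74 z 48.2 (array([503.7,  51.4]), array([33.5, 29.8]), -8.7)
scene h~52 px [400 194  33  29] n 492 z 51.0 (array([534.1, 241.7]), array([91.3, 47.6]), 18.3)
scene h~52 px [246 197  23   7] n 57 z 50.0 (array([ 519.7, -143.8]), array([53.8, 18.6]), -77.1)
scene h~52 px [160 203  31  10] n 89 z 49.7 (array([ 557.3, -339.5]), array([73.2, 27. ]), -79.3)
scene h~52 px [308 205  23   6] n 51 z 49.8 (array([542.5,   9.8]), array([52.7, 10.9]), 89.8)
scene h~52 px [226 228 120  20] n 251 z 49.9 (array([640., -65.]), array([275.2,   5.7]), 81.0)
scene h~52 px [188 279  25   4] n 53 z 49.5 (array([ 764.8, -228.4]), array([50.3,  5. ]), 88.0)
scene h~52 px [331 279  30  10] n 64 z 49.7 (array([760.9,  71.7]), array([58.7, 16.5]), 85.9)
from [594.6  44.4 149.5] 171.0 F [-0.8  0.7 -0.5] open 62.3 t 16.875
   [-0.005, 0.368, 0.195] yaw -0.0002 rows>= 1
  ->  [600.8  80.6 130. ] 171.0
   [0.0, 0.0, 0.46] yaw -0.0 rows>= 2
  ->  [600.8  80.6  84. ] 171.0
```

servo_tool(rows=[{"offset": [-0.005, 0.368, 0.1], "yaw": 0, "claw": 0.27}, {"offset": [-0.005, 0.368, 0.3], "yaw": 0, "claw": 0.27}, {"offset": [-0.005, 0.368, 0.5], "yaw": 0, "claw": 0.27}, {"offset": [-0.005, 0.368, 0.67], "yaw": 0, "claw": 0.27}, {"offset": [-0.005, 0.368, 0.67], "yaw": 0, "claw": 0.27}, {"offset": [-0.005, 0.368, 0.67], "yaw": 0, "claw": 1}, {"offset": [-0.005, 0.368, 0.67], "yaw": 0, "claw": 1}, {"offset": [-0.005, 0.368, 0.67], "yaw": 0, "claw": 1}, {"offset": [-0.005, 0.368, 0.67], "yaw": 0, "claw": 1}])

```text
time: 18.0
ee_pos: [0.6013, 0.0815, 0.0838]
tcp_rot: [-180.0, 0.1, 171.0]
wrist_force: [0.9, -2.5, 6.5]
opening: 0.0454
grasp_force: 63.6
```

servo_tool(rows=[{"offset": [0, 0, -0.2], "yaw": 0, "claw": 1}, {"offset": [0, 0, -0.5], "yaw": 0, "claw": 1}, {"offset": [0, 0, -0.9], "yaw": 0, "claw": 1}, {"offset": [0, 0, -0.9], "yaw": 0, "claw": 1}])

```text
time: 18.5
ee_pos: [0.602, 0.082, 0.1759]
tcp_rot: [179.9, 0.3, 171.0]
wrist_force: [-0.5, -0.3, -3.0]
opening: 0.0454
grasp_force: 62.8
```

```bash
python3 plan.py 441.4 -340.3 130 82.7
```

```text
from [602.   82.  175.9] 171.0 F [-0.5 -0.3 -3. ] open 45.4 t 18.5
   [0.21, -1.0, 0.104] yaw 0.4907 rows>= 10
   [-1.0, -0.24, 0.105] yaw -0.0 rows>= 3
   [-1.0, -0.24, 0.105] yaw -0.0 rows>= 3
   [-1.0, -0.24, 0.105] yaw -0.0 rows>= 3
   [-0.4, -0.096, 0.042] yaw -0.0 rows>= 1
  ->  [ 441.4 -340.3  130. ] 82.7
```

servo_tool(rows=[{"offset": [0.21, -1, 0], "yaw": 0.4907, "claw": 1}, {"offset": [0.21, -1, 0], "yaw": 0.4907, "claw": 1}, {"offset": [0.21, -1, 0], "yaw": 0.4907, "claw": 1}, {"offset": [0.21, -1, 0], "yaw": 0.4907, "claw": 1}, {"offset": [0.21, -1, 0], "yaw": 0.4907, "claw": 1}, {"offset": [0.21, -1, 0], "yaw": 0.4907, "claw": 1}, {"offset": [0.21, -1, 0], "yaw": 0.4907, "claw": 1}, {"offset": [0.21, -1, 0], "yaw": 0.4907, "claw": 1}, {"offset": [0.21, -1, 0], "yaw": 0.4907, "claw": 1}, {"offset": [0.21, -1, 0], "yaw": 0.4907, "claw": 1}])

```text
time: 19.75
ee_pos: [0.564, -0.0137, 0.1714]
tcp_rot: [-179.9, 0.0, 82.7]
wrist_force: [0.2, -0.5, -1.8]
opening: 0.0454
grasp_force: 63.2
```

servo_tool(rows=[{"offset": [-1, -0.24, 0], "yaw": 0, "claw": 1}, {"offset": [-1, -0.24, 0], "yaw": 0, "claw": 1}, {"offset": [-1, -0.24, 0], "yaw": 0, "claw": 1}])

```text
time: 20.12
ee_pos: [0.5269, -0.1119, 0.1722]
tcp_rot: [-179.9, 0.0, 82.6]
wrist_force: [0.0, 0.2, -2.5]
opening: 0.0452
grasp_force: 63.1
```

servo_tool(rows=[{"offset": [-1, -0.24, 0], "yaw": 0, "claw": 1}, {"offset": [-1, -0.24, 0], "yaw": 0, "claw": 1}, {"offset": [-1, -0.24, 0], "yaw": 0, "claw": 1}])

```text
time: 20.5
ee_pos: [0.4907, -0.2075, 0.1722]
tcp_rot: [-180.0, -0.0, 82.6]
wrist_force: [1.2, 0.9, -2.2]
opening: 0.0451
grasp_force: 63.1
```

servo_tool(rows=[{"offset": [-1, -0.24, 0.1], "yaw": 0, "claw": 1}, {"offset": [-1, -0.24, 0.2], "yaw": 0, "claw": 1}, {"offset": [-1, -0.24, 0.2], "yaw": 0, "claw": 1}])

```text
time: 20.88
ee_pos: [0.4541, -0.3028, 0.1511]
tcp_rot: [-179.9, -0.1, 82.6]
wrist_force: [0.1, 0.7, -2.8]
opening: 0.0453
grasp_force: 63.1
```

```bash
python3 plan.py 441.4 -340.3 100 82.7 441.4 -340.3 44.5 82.7
```

```text
from [ 454.1 -302.8  151.1] 82.6 F [ 0.1  0.7 -2.8] open 45.3 t 20.875
   [-0.388, -0.078, 0.511] yaw -0.0005 rows>= 2
  ->  [ 441.4 -340.3  100. ] 82.7
   [0.0, 0.0, 0.555] yaw -0.0 rows>= 2
  ->  [ 441.4 -340.3   44.5] 82.7
```

servo_tool(rows=[{"offset": [-0.39, -0.08, 0.1], "yaw": 0, "claw": 1}, {"offset": [-0.39, -0.08, 0.4], "yaw": 0, "claw": 1}, {"offset": [-0.39, -0.08, 0.7], "yaw": 0, "claw": 1}, {"offset": [-0.39, -0.08, 0.9], "yaw": 0, "claw": 1}, {"offset": [-0.39, -0.08, 0.9], "yaw": 0, "claw": 1}, {"offset": [-0.39, -0.08, 0.95], "yaw": 0, "claw": 1}, {"offset": [-0.39, -0.08, 0.95], "yaw": 0, "claw": 1}])

```text
time: 21.75
ee_pos: [0.4425, -0.3397, 0.0584]
tcp_rot: [179.9, 0.0, 82.7]
wrist_force: [-0.5, -0.6, -1.6]
opening: 0.0451
grasp_force: 63.1
```

servo_tool(rows=[{"offset": [0, 0, 0.08], "yaw": 0, "claw": 1}, {"offset": [0, 0, 0.14], "yaw": 0, "claw": 1}, {"offset": [0, 0, 0.14], "yaw": 0, "claw": 1}, {"offset": [0, 0, 0.14], "yaw": 0, "claw": 0.27}, {"offset": [0, 0, 0.14], "yaw": 0, "claw": 0.27}, {"offset": [0, 0, -0.2], "yaw": 0, "claw": 0.27}, {"offset": [0, 0, -0.7], "yaw": 0, "claw": 0.27}, {"offset": [0, 0, -1], "yaw": 0, "claw": 0.27}, {"offset": [0, 0, -1], "yaw": 0, "claw": 0.27}])

```text
time: 22.88
ee_pos: [0.4429, -0.3407, 0.1608]
tcp_rot: [179.8, 0.1, 82.7]
wrist_force: [-0.3, -0.5, 0.3]
opening: 0.0623
grasp_force: 0.0
```

```bash
python3 - <<'E'
from h import *
p,d=camera("top");cv2.imwrite('pics/t2.png',cv2.resize(p[145:300,160:480,::-1],None,fx=2.5,fy=2.5,interpolation=cv2.INTER_CUBIC))
E
python3 see.py | grep -E "h~52" | grep -v "n [34567]. z"; 
python3 plan.py 368 243.5 130 197.4
```

```text
top h~52 px [221 193  25  35] n 431 z 50.5 (array([529.8, 243.5]), array([88.5, 45.8]), 17.6)
top h~52 px [176 233  20  35] n 423 z 50.4 (array([423.3, 377.6]), array([90.2, 45.9]), 11.0)
top h~52 px [221 252  25  36] n 437 z 50.3 (array([366.5, 244.8]), array([89.7, 46.4]), 17.8)
scene h~52 px [395 153  29  24] n 348 z 51.2 (array([369.9, 242.8]), array([92.6, 47.2]), 16.9)
scene h~52 px [449 167  27  26] n 372 z 51.4 (array([427.4, 375.2]), array([94.3, 47.2]), 13.9)
scene h~52 px [330 187  29  18] n 201 z 47.8 (array([491.9,  70.5]), array([67.5, 65.7]), 83.7)
scene h~52 px [401 194  32  29] n 480 z 51.1 (array([533.9, 241.3]), array([91.5, 47.7]), 18.0)
scene h~52 px [226 228 119  19] n 245 z 50.2 (array([640. , -66.4]), array([273.6,   6.4]), 80.7)
from [ 441.6 -339.7  156.8] 82.7 F [-0.3 -0.5  0.3] open 62.4 t 23.025
   [1.0, -0.259, 0.047] yaw -0.6373 rows>= 13
   [-0.18, 1.0, 0.046] yaw 0.0 rows>= 3
   [-0.18, 1.0, 0.046] yaw -0.0 rows>= 3
   [-0.18, 1.0, 0.046] yaw -0.0 rows>= 3
   [-0.18, 1.0, 0.046] yaw -0.0 rows>= 3
   [-0.138, 0.768, 0.036] yaw -0.0 rows>= 2
  ->  [368.  243.5 130. ] 197.4
```

View pics/t2.png

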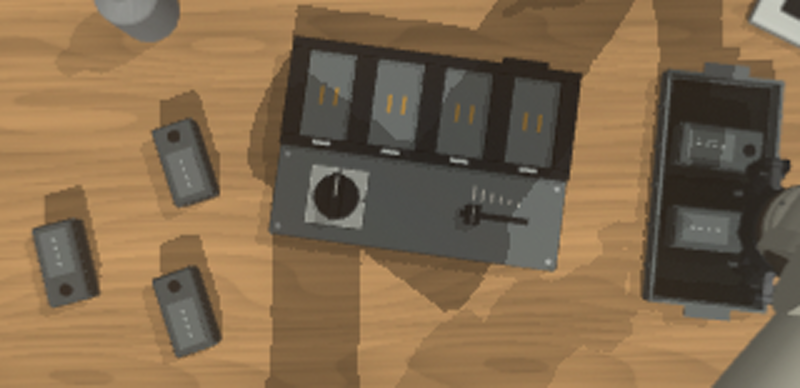

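The top view shows both finished packs lying in the tray at crop (715,145) and (705,228), with the slider at the left end and the handle line pointing to +x. Now for the empty packs.

servo_tool(rows=[{"offset": [1, -0.26, 0], "yaw": -0.6373, "claw": 0.27}, {"offset": [1, -0.26, 0], "yaw": -0.6373, "claw": 0.27}, {"offset": [1, -0.26, 0], "yaw": -0.6373, "claw": 0.27}, {"offset": [1, -0.26, 0], "yaw": -0.6373, "claw": 0.27}, {"offset": [1, -0.26, 0], "yaw": -0.6373, "claw": 0.27}, {"offset": [1, -0.26, 0], "yaw": -0.6373, "claw": 0.27}, {"offset": [1, -0.26, 0], "yaw": -0.6373, "claw": 0.27}, {"offset": [1, -0.26, 0], "yaw": -0.6373, "claw": 0.27}, {"offset": [1, -0.26, 0], "yaw": -0.6373, "claw": 0.27}, {"offset": [1, -0.26, 0], "yaw": -0.6373, "claw": 0.27}, {"offset": [1, -0.26, 0], "yaw": -0.6373, "claw": 0.27}, {"offset": [1, -0.26, 0], "yaw": -0.6373, "claw": 0.27}])

```text
time: 24.52
ee_pos: [0.4284, -0.2371, 0.1566]
tcp_rot: [179.9, -0.1, -162.7]
wrist_force: [0.2, 0.4, -0.1]
opening: 0.0619
grasp_force: 0.0
```

servo_tool(rows=[{"offset": [-0.18, 1, 0], "yaw": 0, "claw": 0.27}, {"offset": [-0.18, 1, 0], "yaw": 0, "claw": 0.27}, {"offset": [-0.18, 1, 0], "yaw": 0, "claw": 0.27}])

```text
time: 24.9
ee_pos: [0.4157, -0.1347, 0.1574]
tcp_rot: [180.0, -0.0, -162.6]
wrist_force: [0.0, 0.1, -0.7]
opening: 0.0624
grasp_force: 0.0
```

servo_tool(rows=[{"offset": [-0.18, 1, 0], "yaw": 0, "claw": 0.27}, {"offset": [-0.18, 1, 0], "yaw": 0, "claw": 0.27}, {"offset": [-0.18, 1, 0], "yaw": 0, "claw": 0.27}])

```text
time: 25.28
ee_pos: [0.4033, -0.0346, 0.1575]
tcp_rot: [180.0, -0.0, -162.6]
wrist_force: [0.6, -0.4, -0.4]
opening: 0.0623
grasp_force: 0.0
```

servo_tool(rows=[{"offset": [-0.18, 1, 0], "yaw": 0, "claw": 0.27}, {"offset": [-0.18, 1, 0], "yaw": 0, "claw": 0.27}, {"offset": [-0.18, 1, 0], "yaw": 0, "claw": 0.27}])

```text
time: 25.65
ee_pos: [0.391, 0.0658, 0.1575]
tcp_rot: [-180.0, -0.0, -162.6]
wrist_force: [-0.2, -0.6, 1.0]
opening: 0.0624
grasp_force: 0.0
```

servo_tool(rows=[{"offset": [-0.18, 1, 0], "yaw": 0, "claw": 0.2}, {"offset": [-0.18, 1, 0], "yaw": 0, "claw": 0.2}, {"offset": [-0.18, 1, 0], "yaw": 0, "claw": 0.2}])

```text
time: 26.02
ee_pos: [0.3785, 0.1663, 0.1573]
tcp_rot: [-180.0, -0.0, -162.6]
wrist_force: [1.0, -0.9, -0.8]
opening: 0.0686
grasp_force: 0.0
```

```bash

python3 see.py | grep -E "h~52" | grep -v "n [34567]. z"; 
python3 plan.py 368.2 243.7 100 197.4 368.2 243.7 39 197.4
```

```text
top h~52 px [223 193  23  35] n 404 z 50.3 (array([530.2, 243.8]), array([88.7, 45.9]), 17.0)
top h~52 px [176 233  20  35] n 401 z 50.4 (array([423.5, 377.8]), array([89.5, 45.7]), 13.9)
scene h~52 px [395 153  29  24] n 349 z 51.4 (array([369.7, 241.8]), array([91.5, 47.9]), 16.9)
scene h~52 px [449 167  27  27] n 375 z 51.2 (array([427.7, 375.2]), array([91. , 46.6]), 12.3)
scene h~52 px [167 177  37  10] n 89 z 50.3 (array([ 464.7, -338.5]), array([91. , 28.9]), -79.9)
scene h~52 px [330 184  29  22] n 218 z 47.9 (array([492.8,  70.9]), array([69.6, 69.4]), -8.6)
scene h~52 px [401 194  32  29] n 473 z 51.2 (array([535.3, 241.5]), array([91.6, 47. ]), 17.4)
scene h~52 px [235 229 131  23] n 293 z 49.9 (array([645.4, -33.4]), array([299.4,   5.4]), 80.8)
from [378.5 164.8 157.5] -162.7 F [-0.2 -0.5 -1. ] open 68.3 t 26.125
   [-0.137, 0.784, 0.575] yaw -0.0003 rows>= 3
  ->  [368.2 243.7 100. ] -162.6
   [0.0, 0.0, 0.61] yaw -0.0 rows>= 2
  ->  [368.2 243.7  39. ] -162.6
```

servo_tool(rows=[{"offset": [-0.137, 0.784, 0.1], "yaw": 0, "claw": 0.2}, {"offset": [-0.137, 0.784, 0.3], "yaw": 0, "claw": 0.2}, {"offset": [-0.137, 0.784, 0.575], "yaw": 0, "claw": 0.2}, {"offset": [-0.137, 0.784, 0.575], "yaw": 0, "claw": 0.2}])

```text
time: 26.62
ee_pos: [0.3674, 0.2429, 0.0986]
tcp_rot: [-179.9, -0.2, -162.7]
wrist_force: [-0.1, 0.2, 0.2]
opening: 0.0683
grasp_force: 0.0
```

servo_tool(rows=[{"offset": [0, 0, 0.2], "yaw": 0, "claw": 0.2}, {"offset": [0, 0, 0.4], "yaw": 0, "claw": 0.2}, {"offset": [0, 0, 0.61], "yaw": 0, "claw": 0.2}, {"offset": [0, 0, 0.61], "yaw": 0, "claw": 0.2}, {"offset": [0, 0, 0.61], "yaw": 0, "claw": 1}, {"offset": [0, 0, 0.61], "yaw": 0, "claw": 1}, {"offset": [0, 0, 0.61], "yaw": 0, "claw": 1}, {"offset": [0, 0, 0.61], "yaw": 0, "claw": 1}])

```text
time: 27.62
ee_pos: [0.3686, 0.245, 0.041]
tcp_rot: [180.0, 0.1, -162.6]
wrist_force: [-0.1, -1.8, 6.8]
opening: 0.0452
grasp_force: 63.0
```

servo_tool(rows=[{"offset": [0, 0, -0.3], "yaw": 0, "claw": 1}, {"offset": [0, 0, -0.7], "yaw": 0, "claw": 1}, {"offset": [0, 0, -1], "yaw": 0, "claw": 1}, {"offset": [0, 0, -1], "yaw": 0, "claw": 1}])

```text
time: 28.12
ee_pos: [0.3687, 0.2454, 0.1416]
tcp_rot: [179.9, 0.2, -162.6]
wrist_force: [0.2, 0.7, -4.0]
opening: 0.045
grasp_force: 62.8
```

```bash

python3 plan.py 577.2 -70.1 165 171
```

```text
from [368.7 245.4 141.6] -162.6 F [ 0.2  0.7 -4. ] open 45.0 t 28.125
   [-0.288, -1.0, -0.064] yaw 0.1466 rows>= 3
   [-0.915, -1.0, -0.084] yaw -0.0 rows>= 4
   [-0.915, -1.0, -0.084] yaw -0.0 rows>= 4
   [-0.02, -0.022, -0.002] yaw -0.0 rows>= 1
  ->  [577.2 -70.1 165. ] -189.0
```

servo_tool(rows=[{"offset": [-0.288, -1, -0.2], "yaw": 0.1466, "claw": 1}, {"offset": [-0.288, -1, -0.3], "yaw": 0.1466, "claw": 1}, {"offset": [-0.288, -1, -0.3], "yaw": 0.1466, "claw": 1}, {"offset": [-0.288, -1, -0.3], "yaw": 0.1466, "claw": 1}])

```text
time: 28.62
ee_pos: [0.4248, 0.1574, 0.1679]
tcp_rot: [-179.9, -0.1, 171.0]
wrist_force: [0.8, 0.9, -3.6]
opening: 0.045
grasp_force: 63.4
```

servo_tool(rows=[{"offset": [-0.915, -1, 0], "yaw": 0, "claw": 1}, {"offset": [-0.915, -1, 0], "yaw": 0, "claw": 1}, {"offset": [-0.915, -1, 0], "yaw": 0, "claw": 1}])

```text
time: 29.0
ee_pos: [0.5005, 0.0427, 0.1677]
tcp_rot: [-179.9, -0.1, 171.0]
wrist_force: [-1.1, 1.3, -4.0]
opening: 0.0452
grasp_force: 63.4
```

servo_tool(rows=[{"offset": [-0.915, -1, 0], "yaw": 0, "claw": 1}, {"offset": [-0.915, -1, 0], "yaw": 0, "claw": 1}, {"offset": [-0.915, -1, 0], "yaw": 0, "claw": 1}, {"offset": [-0.915, -1, 0], "yaw": 0, "claw": 1}])

```text
time: 29.5
ee_pos: [0.5741, -0.0677, 0.1681]
tcp_rot: [180.0, -0.1, 171.1]
wrist_force: [-1.1, 0.0, -3.3]
opening: 0.0454
grasp_force: 63.6
```

```bash
python3 plan.py 577.2 -70.1 115 171 577.2 -70.1 86 171
```

```text
from [574.1 -67.7 168.1] 171.1 F [-1.1  0.  -3.3] open 45.4 t 29.5
   [-0.034, -0.018, 0.531] yaw 0.0003 rows>= 2
  ->  [577.2 -70.1 115. ] 171.0
   [0.0, 0.0, 0.29] yaw -0.0 rows>= 1
  ->  [577.2 -70.1  86. ] 171.0
```

servo_tool(rows=[{"offset": [-0.03, -0.02, 0.2], "yaw": 0, "claw": 1}, {"offset": [-0.03, -0.02, 0.5], "yaw": 0, "claw": 1}, {"offset": [-0.03, -0.02, 0.5], "yaw": 0, "claw": 1}, {"offset": [-0.03, -0.02, 0.5], "yaw": 0, "claw": 1}])

```text
time: 30.0
ee_pos: [0.5771, -0.0696, 0.1205]
tcp_rot: [180.0, 0.1, 171.1]
wrist_force: [-0.2, 0.4, -2.5]
opening: 0.0451
grasp_force: 63.4
```

```bash
cat > tophd.py <<'E'
# measure pack tops held/placed: top z in [zlo,zhi]
from h import *
import sys
lo,hi=float(sys.argv[1]),float(sys.argv[2])
for n in("top","scene"):
    p,d=camera(n);C=cloud(n,d);z=C[...,2];m=(z>lo)&(z<hi)&(C[...,0]<.68)&(C[...,0]>.3)&(C[...,1]<.45)
    for st,P in blobs(C,m,100): print(n,st[4],np.round(np.median(P[:,2])*1000,1),rect(P[:,:2]))
E
python3 tophd.py .088 .14; python3 plan.py 577.2 -70.1 86 171
```

```text
scene 897 129.6 (array([588.2, -74.3]), array([79.8, 69.4]), -29.6)
from [577.6 -70.1 121. ] 171.1 F [-0.   1.3 -3.6] open 45.1 t 30.1
   [0.004, -0.001, 0.35] yaw 0.0003 rows>= 1
  ->  [577.2 -70.1  86. ] 171.0
```

Well aligned, so I'll lower it into bay 1.

servo_tool(rows=[{"offset": [0, 0, 0.1], "yaw": 0, "claw": 1}, {"offset": [0, 0, 0.2], "yaw": 0, "claw": 1}, {"offset": [0, 0, 0.28], "yaw": 0, "claw": 1}, {"offset": [0, 0, 0.34], "yaw": 0, "claw": 1}, {"offset": [0, 0, 0.36], "yaw": 0, "claw": 1}, {"offset": [0, 0, 0.36], "yaw": 0, "claw": 1}])

```text
time: 30.85
ee_pos: [0.5768, -0.0707, 0.0861]
tcp_rot: [180.0, 0.1, 171.0]
wrist_force: [-13.2, 1.1, 19.5]
opening: 0.0452
grasp_force: 66.4
```

servo_tool(rows=[{"offset": [0, 0, 0], "yaw": 0, "claw": 0.27}, {"offset": [0, 0, 0], "yaw": 0, "claw": 0.27}, {"offset": [0, 0, -0.2], "yaw": 0, "claw": 0.27}, {"offset": [0, 0, -0.6], "yaw": 0, "claw": 0.27}, {"offset": [0.3, 0.8, -0.7], "yaw": 0, "claw": 0.2}, {"offset": [0.4, 1, -0.7], "yaw": 0, "claw": 0.2}, {"offset": [0.4, 1, -0.7], "yaw": 0, "claw": 0.2}])

```text
time: 31.72
ee_pos: [0.5529, 0.0368, 0.1536]
tcp_rot: [180.0, 0.0, 171.2]
wrist_force: [0.3, -0.6, 0.3]
opening: 0.0684
grasp_force: 0.0
```

```bash
python3 tophd.py .088 .14;python3 see.py | grep -E "h~52" | grep -v "n [34567]. z"; python3 plan.py 532.2 242.5 100 197.3 532.2 242.5 39 197.3
```

```text
top 569 96.0 (array([574.2, -69.5]), array([90.1, 45.9]), -8.5)
scene 595 96.5 (array([579.1, -72.5]), array([93.3, 46.3]), -8.8)
top h~52 px [221 193  25  35] n 431 z 50.6 (array([529.8, 244. ]), array([88.9, 45.7]), 17.0)
top h~52 px [176 233  20  35] n 406 z 50.5 (array([423.4, 377.6]), array([89.6, 46.7]), 13.3)
scene h~52 px [449 167  27  26] n 372 z 51.3 (array([427.5, 375.3]), array([92.5, 46. ]), 10.6)
scene h~52 px [167 174  38  13] n 99 z 50.7 (array([ 462.3, -335.1]), array([95.5, 37.1]), -72.0)
scene h~52 px [328 187  32  19] n 208 z 47.9 (array([491.8,  71.1]), array([70. , 69.6]), 77.7)
scene h~52 px [401 194  32  29] n 485 z 51.3 (array([534.9, 242. ]), array([89.8, 47.4]), 17.7)
scene h~52 px [152 205  37   7] n 90 z 50.0 (array([ 555.6, -353.6]), array([90.5, 16. ]), 89.3)
scene h~52 px [261 233 105  18] n 225 z 50.1 (array([650.9,  -2.5]), array([236.6,   6. ]), 81.1)
from [553.5  33.6 153. ] 171.0 F [-0.4 -0.3 -0.1] open 68.4 t 31.925
   [0.265, 1.0, 0.261] yaw -0.1463 rows>= 3
   [-0.203, 1.0, 0.257] yaw -0.0 rows>= 3
   [-0.009, 0.044, 0.011] yaw -0.0 rows>= 1
  ->  [532.2 242.5 100. ] 197.3
   [0.0, 0.0, 0.61] yaw -0.0 rows>= 2
  ->  [532.2 242.5  39. ] 197.3
```

servo_tool(rows=[{"offset": [0.265, 1, 0], "yaw": -0.1463, "claw": 0.2}, {"offset": [0.265, 1, 0], "yaw": -0.1463, "claw": 0.2}, {"offset": [0.265, 1, 0], "yaw": -0.1463, "claw": 0.2}, {"offset": [0.265, 1, 0], "yaw": -0.1463, "claw": 0.2}])

```text
time: 32.42
ee_pos: [0.543, 0.1367, 0.1529]
tcp_rot: [-180.0, -0.0, -162.7]
wrist_force: [-0.6, 0.1, 0.5]
opening: 0.0681
grasp_force: 0.0
```

servo_tool(rows=[{"offset": [-0.2, 1, 0.2], "yaw": 0, "claw": 0.2}, {"offset": [-0.2, 1, 0.3], "yaw": 0, "claw": 0.2}, {"offset": [-0.2, 1, 0.3], "yaw": 0, "claw": 0.2}, {"offset": [-0.2, 1, 0.3], "yaw": 0, "claw": 0.2}])

```text
time: 32.92
ee_pos: [0.5324, 0.2377, 0.1233]
tcp_rot: [-180.0, -0.0, -162.8]
wrist_force: [-0.4, -0.0, 0.3]
opening: 0.0682
grasp_force: 0.0
```

```bash
python3 see.py | grep -E "scene h~52" | grep -v "n [34567]. z"; python3 plan.py 532.3 243 39 197.3
```

```text
scene h~52 px [450 167  27  26] n 373 z 51.3 (array([426.8, 375.7]), array([90. , 46.3]), 11.9)
scene h~52 px [167 179  35   8] n 87 z 50.1 (array([ 464.7, -342.1]), array([89.1, 21.2]), -86.2)
scene h~52 px [329 186  33  19] n 215 z 47.7 (array([490.4,  72.1]), array([73.6, 68.2]), -13.6)
scene h~52 px [400 194  33  29] n 496 z 51.3 (array([534.6, 241.5]), array([91.6, 47.3]), 18.1)
scene h~52 px [239 230 127  20] n 266 z 50.1 (array([646.8, -28.1]), array([288.7,   7.3]), 81.2)
from [532.6 237.5 123.9] -162.8 F [-0.7  0.  -0.3] open 68.2 t 33.025
   [-0.013, 0.054, 0.849] yaw -0.0006 rows>= 2
  ->  [532.3 243.   39. ] -162.7
```

servo_tool(rows=[{"offset": [-0.01, 0.05, 0.2], "yaw": 0, "claw": 0.2}, {"offset": [-0.01, 0.05, 0.4], "yaw": 0, "claw": 0.2}, {"offset": [-0.01, 0.05, 0.65], "yaw": 0, "claw": 0.2}, {"offset": [-0.01, 0.05, 0.84], "yaw": 0, "claw": 0.2}, {"offset": [-0.01, 0.05, 0.84], "yaw": 0, "claw": 0.2}, {"offset": [-0.01, 0.05, 0.84], "yaw": 0, "claw": 1}, {"offset": [-0.01, 0.05, 0.84], "yaw": 0, "claw": 1}, {"offset": [-0.01, 0.05, 0.84], "yaw": 0, "claw": 1}, {"offset": [-0.01, 0.05, 0.84], "yaw": 0, "claw": 1}])

```text
time: 34.15
ee_pos: [0.5322, 0.2439, 0.0407]
tcp_rot: [-180.0, 0.1, -162.7]
wrist_force: [0.5, -2.6, 5.6]
opening: 0.0453
grasp_force: 63.6
```

servo_tool(rows=[{"offset": [0, 0, -0.3], "yaw": 0, "claw": 1}, {"offset": [0, 0, -0.7], "yaw": 0, "claw": 1}, {"offset": [0, 0, -1], "yaw": 0, "claw": 1}, {"offset": [0, 0, -1], "yaw": 0, "claw": 1}])

```text
time: 34.65
ee_pos: [0.5324, 0.2443, 0.1414]
tcp_rot: [180.0, 0.2, -162.7]
wrist_force: [0.3, -0.1, -4.2]
opening: 0.045
grasp_force: 62.8
```

```bash

python3 plan.py 589.3 5.6 165 171
```

```text
from [532.4 244.3 141.4] -162.7 F [ 0.3 -0.1 -4.2] open 45.0 t 34.65
   [0.069, -1.0, -0.097] yaw 0.1464 rows>= 3
   [-0.412, -1.0, -0.104] yaw -0.0 rows>= 3
   [-0.141, -0.342, -0.036] yaw -0.0 rows>= 1
  ->  [589.3   5.6 165. ] -189.0
```

servo_tool(rows=[{"offset": [0.07, -1, -0.2], "yaw": 0.1464, "claw": 1}, {"offset": [0.07, -1, -0.3], "yaw": 0.1464, "claw": 1}, {"offset": [0.07, -1, -0.3], "yaw": 0.1464, "claw": 1}, {"offset": [0.07, -1, -0.3], "yaw": 0.1464, "claw": 1}])

```text
time: 35.15
ee_pos: [0.5542, 0.1457, 0.1674]
tcp_rot: [-180.0, -0.1, 171.0]
wrist_force: [0.1, -0.2, -4.2]
opening: 0.0451
grasp_force: 63.6
```

servo_tool(rows=[{"offset": [-0.41, -1, 0], "yaw": 0, "claw": 1}, {"offset": [-0.41, -1, 0], "yaw": 0, "claw": 1}, {"offset": [-0.41, -1, 0], "yaw": 0, "claw": 1}])

```text
time: 35.52
ee_pos: [0.5794, 0.039, 0.1675]
tcp_rot: [-179.9, -0.1, 171.0]
wrist_force: [-0.5, 0.3, -3.2]
opening: 0.0453
grasp_force: 63.8
```

servo_tool(rows=[{"offset": [-0.14, -0.34, 0], "yaw": 0, "claw": 1}, {"offset": [-0.14, -0.34, 0.2], "yaw": 0, "claw": 1}, {"offset": [-0.14, -0.34, 0.45], "yaw": 0, "claw": 1}, {"offset": [-0.14, -0.34, 0.45], "yaw": 0, "claw": 1}, {"offset": [-0.14, -0.34, 0.45], "yaw": 0, "claw": 1}])

```text
time: 36.15
ee_pos: [0.5879, 0.0061, 0.1247]
tcp_rot: [180.0, -0.0, 171.1]
wrist_force: [0.1, -0.0, -3.5]
opening: 0.0454
grasp_force: 63.7
```

```bash

python3 plan.py 589.3 5.6 86 171
```

```text
from [587.9   6.1 124.7] 171.1 F [ 0.1 -0.  -3.5] open 45.4 t 36.15
   [-0.014, -0.002, 0.387] yaw 0.0005 rows>= 1
  ->  [589.3   5.6  86. ] 171.0
```

servo_tool(rows=[{"offset": [-0.005, 0, 0.1], "yaw": 0, "claw": 1}, {"offset": [-0.005, 0, 0.2], "yaw": 0, "claw": 1}, {"offset": [-0.005, 0, 0.3], "yaw": 0, "claw": 1}, {"offset": [-0.005, 0, 0.37], "yaw": 0, "claw": 1}, {"offset": [-0.005, 0, 0.39], "yaw": 0, "claw": 1}, {"offset": [-0.005, 0, 0.39], "yaw": 0, "claw": 1}])

```text
time: 36.9
ee_pos: [0.5884, 0.0051, 0.0858]
tcp_rot: [180.0, 0.0, 171.0]
wrist_force: [-2.8, 0.0, 2.2]
opening: 0.0451
grasp_force: 64.3
```

servo_tool(rows=[{"offset": [0, 0, 0], "yaw": 0, "claw": 0.27}, {"offset": [0, 0, 0], "yaw": 0, "claw": 0.27}, {"offset": [0, 0, -0.2], "yaw": 0, "claw": 0.27}, {"offset": [0, 0, -0.6], "yaw": 0, "claw": 0.27}, {"offset": [0.3, 0.8, -0.7], "yaw": 0, "claw": 0.2}, {"offset": [0.4, 1, -0.7], "yaw": 0, "claw": 0.2}, {"offset": [0.4, 1, -0.7], "yaw": 0, "claw": 0.2}])

```text
time: 37.78
ee_pos: [0.5642, 0.1128, 0.1559]
tcp_rot: [180.0, 0.1, 171.2]
wrist_force: [0.2, -1.0, 0.0]
opening: 0.0682
grasp_force: 0.0
```

```bash
python3 tophd.py .088 .14;python3 see.py | grep -E "h~52" | grep -v "n [34567]. z"; python3 plan.py 425.3 376.5 100 192.5
```

```text
top 569 96.2 (array([586.4,   6.4]), array([90.1, 46. ]), -9.0)
top 573 95.8 (array([574.6, -69.1]), array([90.2, 46.5]), -8.9)
scene 604 96.7 (array([578.5, -72.5]), array([92.1, 46.3]), -8.3)
scene 617 96.5 (array([590.4,   3.3]), array([93.2, 46.2]), -8.7)
top h~52 px [176 233  19  34] n 390 z 50.6 (array([423.5, 377.2]), array([89.9, 45.8]), 10.5)
scene h~52 px [449 167  28  26] n 352 z 51.3 (array([427.4, 375.8]), array([92.8, 47.5]), 11.9)
scene h~52 px [167 181  34   6] n 80 z 50.1 (array([ 463.6, -342.4]), array([87.9, 13.5]), 86.8)
scene h~52 px [330 182  31  23] n 206 z 47.8 (array([487.9,  72.8]), array([73.4, 65.7]), -11.0)
scene h~52 px [152 199  42  13] n 108 z 49.7 (array([ 551.7, -346.1]), array([98. , 40.4]), -75.8)
scene h~52 px [243 230 118  20] n 253 z 49.8 (array([645.7, -28.8]), array([268. ,   6.6]), 81.2)
from [564.8 109.4 155.1] 170.9 F [-0.8 -0.   0.9] open 68.3 t 37.975
   [0.744, 1.0, 0.228] yaw -0.1198 rows>= 3
   [0.269, 1.0, 0.19] yaw -0.0 rows>= 3
   [0.19, 0.706, 0.134] yaw -0.0 rows>= 2
  ->  [425.3 376.5 100. ] 192.5
```

servo_tool(rows=[{"offset": [0.744, 1, 0], "yaw": -0.1183, "claw": 0.2}, {"offset": [0.744, 1, 0], "yaw": -0.1183, "claw": 0.2}, {"offset": [0.744, 1, 0], "yaw": -0.1183, "claw": 0.2}, {"offset": [0.744, 1, 0], "yaw": -0.1183, "claw": 0.2}])

```text
time: 38.48
ee_pos: [0.5072, 0.2199, 0.1552]
tcp_rot: [-180.0, 0.0, -167.8]
wrist_force: [-0.1, -1.3, -0.8]
opening: 0.0681
grasp_force: 0.0
```

servo_tool(rows=[{"offset": [0.27, 1, 0.1], "yaw": 0, "claw": 0.2}, {"offset": [0.27, 1, 0.2], "yaw": 0, "claw": 0.2}, {"offset": [0.27, 1, 0.2], "yaw": 0, "claw": 0.2}])

```text
time: 38.85
ee_pos: [0.4587, 0.3128, 0.134]
tcp_rot: [-180.0, -0.1, -167.7]
wrist_force: [-0.6, -0.7, -0.3]
opening: 0.0683
grasp_force: 0.0
```

```bash
python3 see.py | grep -E "h~52" | grep -v "n [34567]. z"; python3 plan.py 425.4 376.5 100 192.2 425.4 376.5 39 192.2
```

```text
top h~52 px [297 212  11  25] n 88 z 48.5 (array([485.2,  54. ]), array([66.2, 25. ]), -4.4)
scene h~52 px [449 167  28  26] n 375 z 51.3 (array([427.3, 375. ]), array([92.1, 45. ]), 11.3)
scene h~52 px [167 181  35   6] n 81 z 50.4 (array([ 464.6, -343. ]), array([89.5, 16.5]), -89.8)
scene h~52 px [331 184  29  21] n 214 z 47.8 (array([486.3,  73. ]), array([76.5, 63.8]), -9.2)
scene h~52 px [152 199  42  13] n 104 z 49.7 (array([ 553.9, -344.3]), array([98.2, 37. ]), -73.1)
scene h~52 px [226 228 100  16] n 206 z 49.9 (array([637.2, -87.1]), array([230.6,   5.3]), 81.4)
from [459.9 311.5 135.1] -167.8 F [0.1 0.5 0.7] open 68.2 t 38.95
   [0.2, 0.708, 0.351] yaw -0.0001 rows>= 2
  ->  [425.4 376.5 100. ] -167.8
   [0.0, 0.0, 0.61] yaw -0.0 rows>= 2
  ->  [425.4 376.5  39. ] -167.8
```

servo_tool(rows=[{"offset": [0.2, 0.7, 0.1], "yaw": 0, "claw": 0.2}, {"offset": [0.2, 0.7, 0.3], "yaw": 0, "claw": 0.2}, {"offset": [0.2, 0.7, 0.5], "yaw": 0, "claw": 0.2}, {"offset": [0.2, 0.7, 0.7], "yaw": 0, "claw": 0.2}, {"offset": [0.2, 0.7, 0.95], "yaw": 0, "claw": 0.2}, {"offset": [0.2, 0.7, 0.95], "yaw": 0, "claw": 0.2}, {"offset": [0.2, 0.7, 0.95], "yaw": 0, "claw": 1}, {"offset": [0.2, 0.7, 0.95], "yaw": 0, "claw": 1}, {"offset": [0.2, 0.7, 0.95], "yaw": 0, "claw": 1}, {"offset": [0.2, 0.7, 0.95], "yaw": 0, "claw": 1}])

```text
time: 40.2
ee_pos: [0.4259, 0.3771, 0.0421]
tcp_rot: [180.0, 0.2, -167.8]
wrist_force: [2.3, -2.2, 6.1]
opening: 0.0457
grasp_force: 63.7
```

servo_tool(rows=[{"offset": [0, 0, -0.3], "yaw": 0, "claw": 1}, {"offset": [0, 0, -0.7], "yaw": 0, "claw": 1}, {"offset": [0, 0, -1], "yaw": 0, "claw": 1}, {"offset": [0, 0, -1], "yaw": 0, "claw": 1}])

```text
time: 40.7
ee_pos: [0.4256, 0.3775, 0.1428]
tcp_rot: [179.9, 0.2, -167.7]
wrist_force: [-0.5, 0.7, -3.5]
opening: 0.0448
grasp_force: 62.7
```

```bash

python3 plan.py 601 81.2 165 171
```

```text
from [425.6 377.5 142.8] -167.7 F [-0.5  0.7 -3.5] open 44.8 t 40.7
   [-0.332, -1.0, -0.068] yaw 0.1182 rows>= 3
   [-0.828, -1.0, -0.084] yaw -0.0 rows>= 3
   [-0.696, -0.841, -0.071] yaw -0.0 rows>= 3
  ->  [601.   81.2 165. ] -189.0
```

servo_tool(rows=[{"offset": [-0.33, -1, -0.2], "yaw": 0.1182, "claw": 1}, {"offset": [-0.33, -1, -0.3], "yaw": 0.1182, "claw": 1}, {"offset": [-0.33, -1, -0.3], "yaw": 0.1182, "claw": 1}, {"offset": [-0.33, -1, -0.3], "yaw": 0.1182, "claw": 1}])

```text
time: 41.2
ee_pos: [0.4778, 0.2859, 0.1687]
tcp_rot: [-179.9, -0.1, 171.0]
wrist_force: [-0.5, 0.6, -2.6]
opening: 0.045
grasp_force: 63.3
```

servo_tool(rows=[{"offset": [-0.83, -1, 0], "yaw": 0, "claw": 1}, {"offset": [-0.83, -1, 0], "yaw": 0, "claw": 1}, {"offset": [-0.83, -1, 0], "yaw": 0, "claw": 1}])

```text
time: 41.58
ee_pos: [0.5452, 0.1722, 0.1686]
tcp_rot: [-179.9, -0.1, 170.9]
wrist_force: [0.4, 0.3, -3.8]
opening: 0.0451
grasp_force: 63.3
```

servo_tool(rows=[{"offset": [-0.69, -0.84, 0], "yaw": 0, "claw": 1}, {"offset": [-0.69, -0.84, 0], "yaw": 0, "claw": 1}, {"offset": [-0.69, -0.84, 0.2], "yaw": 0, "claw": 1}, {"offset": [-0.69, -0.84, 0.42], "yaw": 0, "claw": 1}, {"offset": [-0.69, -0.84, 0.42], "yaw": 0, "claw": 1}, {"offset": [-0.69, -0.84, 0.42], "yaw": 0, "claw": 1}])

```text
time: 42.32
ee_pos: [0.5994, 0.0816, 0.1287]
tcp_rot: [180.0, 0.0, 171.1]
wrist_force: [-0.6, 0.2, -3.4]
opening: 0.045
grasp_force: 63.3
```

```bash

python3 plan.py 600.8 81.2 87 171
```

```text
from [599.4  81.6 128.7] 171.1 F [-0.6  0.2 -3.4] open 45.0 t 42.325
   [-0.014, -0.002, 0.417] yaw 0.0006 rows>= 1
  ->  [600.8  81.2  87. ] 171.0
```

servo_tool(rows=[{"offset": [-0.008, 0, 0.1], "yaw": 0, "claw": 1}, {"offset": [-0.008, 0, 0.2], "yaw": 0, "claw": 1}, {"offset": [-0.008, 0, 0.3], "yaw": 0, "claw": 1}, {"offset": [-0.008, 0, 0.38], "yaw": 0, "claw": 1}, {"offset": [-0.008, 0, 0.42], "yaw": 0, "claw": 1}, {"offset": [-0.008, 0, 0.42], "yaw": 0, "claw": 1}])

```text
time: 43.08
ee_pos: [0.6003, 0.0804, 0.0871]
tcp_rot: [180.0, 0.0, 171.0]
wrist_force: [-4.4, -0.2, 4.7]
opening: 0.0449
grasp_force: 64.2
```

servo_tool(rows=[{"offset": [0, 0, 0], "yaw": 0, "claw": 0.27}, {"offset": [0, 0, 0], "yaw": 0, "claw": 0.27}, {"offset": [0, 0, -0.2], "yaw": 0, "claw": 0.27}, {"offset": [0, 0, -0.6], "yaw": 0, "claw": 0.27}, {"offset": [0.5, -0.1, -0.8], "yaw": 0, "claw": 0.5}, {"offset": [1, -0.1, -0.8], "yaw": 0, "claw": 0.5}, {"offset": [1, -0.1, -0.8], "yaw": 0, "claw": 0.5}])

```text
time: 43.95
ee_pos: [0.4979, 0.0864, 0.167]
tcp_rot: [180.0, 0.0, 171.1]
wrist_force: [1.0, 0.5, -0.1]
opening: 0.0424
grasp_force: 0.0
```

```bash
python3 - <<'E'
from h import *
ims=[]
for n,s in(("top",np.s_[145:285,200:480]),("scene",np.s_[135:275,130:410])):
    p,d=camera(n);ims.append(cv2.resize(p[s][:,:,::-1],None,fx=2.1,fy=2.1,interpolation=cv2.INTER_CUBIC))
cv2.imwrite('pics/f.png',np.vstack(ims))
C=cloud("scene",d)*1000;ch=np.array([534,-24.7]);L=C[...,:2]-ch
lx=L@[.9877,-.1564];ly=L@[.1564,.9877];m=(lx<-30)&(lx>-95)&(ly<0)&(ly>-130)&(C[...,2]>60)&(C[...,2]<80)
print("slider",ly[m].min(),ly[m].max())
E
python3 tophd.py .088 .12; python3 see.py |grep -E "h~52" | grep -v "n [34567]. z"; python3 plan.py 488.5 75 82 171
```

```text
slider -69.37876402605725 -52.7991428003906
top 195 96.1 (array([619.5,  78.3]), array([46.2, 45.5]), 81.8)
top 568 95.8 (array([586.3,   6.5]), array([89.8, 45.7]), -8.8)
top 568 96.1 (array([574.5, -69.4]), array([90.1, 46.2]), -8.8)
scene 596 96.5 (array([577.9, -72.2]), array([93. , 46.7]), -9.3)
scene 614 96.6 (array([591.1,   3.2]), array([90.5, 45.5]), -8.7)
scene 634 96.5 (array([602.1,  78.3]), array([91.4, 46. ]), -8.4)
scene h~52 px [167 181  33   6] n 81 z 49.6 (array([ 465.6, -343.3]), array([87.2,  9.7]), 84.0)
scene h~52 px [330 183  13  20] n 101 z 47.6 (array([485.1,  50.2]), array([74.3, 27.6]), -3.1)
scene h~52 px [152 198  42  14] n 101 z 50.1 (array([ 553.3, -344.5]), array([98.1, 37.8]), -72.4)
scene h~52 px [226 228 134  22] n 290 z 49.9 (array([643.1, -49.7]), array([306.6,   5.5]), 80.9)
from [500.8  86.1 166. ] 171.0 F [ 0.  -0.1 -0.7] open 43.0 t 44.25
   [0.104, -0.129, 0.84] yaw -0.0 rows>= 2
  ->  [488.5  75.   82. ] 171.0
```

View pics/f.png

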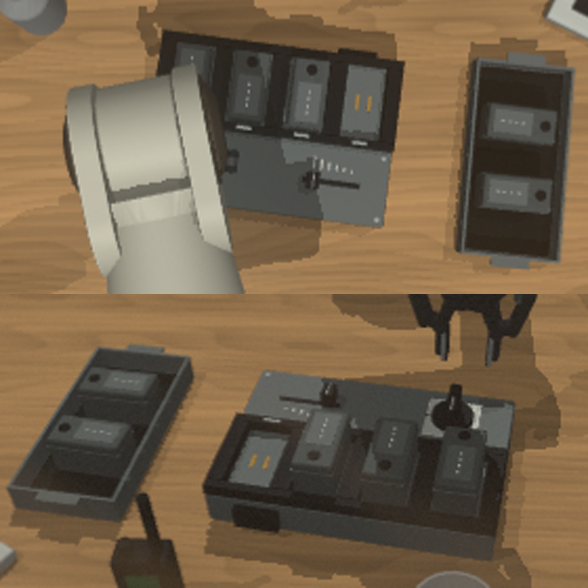

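All three empties are seated (tops at 96.5 mm), both finished packs stand in the tray, the slider is at its left end and the switch is off. Now I'll turn the switch on.

servo_tool(rows=[{"offset": [0.11, -0.12, 0.1], "yaw": 0, "claw": 0.5}, {"offset": [0.11, -0.12, 0.3], "yaw": 0, "claw": 0.5}, {"offset": [0.11, -0.12, 0.6], "yaw": 0, "claw": 0.5}, {"offset": [0.11, -0.12, 0.84], "yaw": 0, "claw": 0.5}, {"offset": [0.11, -0.12, 0.84], "yaw": 0, "claw": 0.5}, {"offset": [0.11, -0.12, 0.84], "yaw": 0, "claw": 1}, {"offset": [0.11, -0.12, 0.84], "yaw": 0, "claw": 1}, {"offset": [0.11, -0.12, 0.84], "yaw": 0, "claw": 1}, {"offset": [0.11, -0.12, 0.84], "yaw": 0, "claw": 1}], squeeze=60)

```text
time: 45.38
ee_pos: [0.4879, 0.0749, 0.0837]
tcp_rot: [-179.9, 0.1, 170.9]
wrist_force: [-1.5, -8.5, 4.6]
opening: 0.0126
grasp_force: 59.2
```

servo_tool(rows=[{"offset": [0, 0, 0], "yaw": 0.05, "claw": 1}, {"offset": [0, 0, 0], "yaw": 0.1, "claw": 1}, {"offset": [0, 0, 0], "yaw": 0.15, "claw": 1}, {"offset": [0, 0, 0], "yaw": 0.2, "claw": 1}, {"offset": [0, 0, 0], "yaw": 0.25, "claw": 1}, {"offset": [0, 0, 0], "yaw": 0.3, "claw": 1}, {"offset": [0, 0, 0], "yaw": 0.35, "claw": 1}, {"offset": [0, 0, 0], "yaw": 0.4, "claw": 1}, {"offset": [0, 0, 0], "yaw": 0.45, "claw": 1}, {"offset": [0, 0, 0], "yaw": 0.5, "claw": 1}, {"offset": [0, 0, 0], "yaw": 0.5, "claw": 1}])

```text
time: 46.75
ee_pos: [0.4893, 0.0758, 0.0838]
tcp_rot: [179.7, -0.0, 80.9]
wrist_force: [7.3, -2.7, -3.3]
opening: 0.0125
grasp_force: 58.6
```

servo_tool(rows=[{"offset": [0, 0, 0], "yaw": 0, "claw": 0.5}, {"offset": [0, 0, 0], "yaw": 0, "claw": 0.5}, {"offset": [0, 0, -0.2], "yaw": 0, "claw": 0.5}, {"offset": [0, 0, -0.4], "yaw": 0, "claw": 0.5}, {"offset": [0, 0, -0.7], "yaw": 0, "claw": 0.5}, {"offset": [0, 0, -1], "yaw": 0, "claw": 0.5}, {"offset": [0, 0, -1], "yaw": 0, "claw": 0.5}])

```text
time: 47.62
ee_pos: [0.4882, 0.0763, 0.1849]
tcp_rot: [179.8, -0.1, 81.0]
wrist_force: [0.0, -0.2, -1.0]
opening: 0.0424
grasp_force: 0.0
```

servo_tool(rows=[{"offset": [0.3, -1, -0.5], "yaw": 0, "claw": 0.5}, {"offset": [0.3, -1, -0.5], "yaw": 0, "claw": 0.5}, {"offset": [0.3, -1, -0.5], "yaw": 0, "claw": 0.5}, {"offset": [0.3, -1, -0.5], "yaw": 0, "claw": 0.5}])

```text
time: 48.12
ee_pos: [0.3933, 0.1214, 0.2317]
tcp_rot: [180.0, 0.0, 81.0]
wrist_force: [0.3, -0.1, -0.3]
opening: 0.0427
grasp_force: 0.0
```

```bash
python3 - <<'E'
from h import *
ims=[]
for n,s in(("top",np.s_[145:285,200:480]),("scene",np.s_[135:275,130:410])):
    p,d=camera(n);ims.append(cv2.resize(p[s][:,:,::-1],None,fx=2.1,fy=2.1,interpolation=cv2.INTER_CUBIC))
cv2.imwrite('pics/g.png',np.vstack(ims))
E
python3 see.py | grep -E "78-82|h~97"
```

```text
top h~97 px [392 118  22  14] n 177 z 102.3 (array([ 743.5, -224.5]), array([56.5, 32.9]), -87.0)
top h~97 px [208 140  18  18] n 37 z 97.6 (array([687.4, 271. ]), array([62.7, 20.3]), -47.5)
top h~97 px [280 165  21  35] n 576 z 95.7 (array([598. ,  81.2]), array([90. , 46.5]), -8.5)
top h~97 px [308 169  21  35] n 570 z 95.9 (array([586.2,   6.3]), array([89.7, 45.8]), -9.4)
top h~97 px [337 172  21  35] n 569 z 96.2 (array([574.3, -69.2]), array([89.7, 46.2]), -8.5)
top h~78-82 px [285 220  19   7] n 92 z 80.1 (array([487.7,  75. ]), array([49.1, 13.7]), 80.4)
scene h~97 px [268 190  29  31] n 592 z 96.6 (array([578.3, -72.1]), array([92.4, 45.9]), -8.5)
scene h~97 px [302 194  27  32] n 618 z 96.4 (array([590.4,   3.2]), array([91.2, 46.6]), -8.7)
scene h~97 px [336 198  26  32] n 633 z 96.4 (array([600.4,  78.5]), array([94.7, 46.1]), -8.5)
scene h~97 px [435 248  34  21] n 202 z 96.9 (array([729. , 277.5]), array([67.7, 29.8]), 66.3)
scene h~97 px [183 252  30  18] n 380 z 102.5 (array([ 750.4, -227.4]), array([54.6, 34.2]), -86.8)
scene h~97 px [325 267  43  22] n 155 z 90.9 (array([775.4,  70.2]), array([80.7, 48.7]), 89.7)
scene h~78-82 px [335 182  21   8] n 112 z 80.4 (array([492.3,  71.4]), array([49.5, 15.2]), 83.7)
scene h~78-82 px [268 204  27  21] n 108 z 80.5 (array([603.6, -62.3]), array([76.8, 38.2]), -46.3)
scene h~78-82 px [301 223  22   7] n 83 z 80.4 (array([634.4,  -3.8]), array([46.5,  8.9]), 86.8)
scene h~78-82 px [336 227  21   8] n 89 z 80.7 (array([645.3,  71.8]), array([44.2,  5.7]), 82.1)
scene h~78-82 px [434 254  33  19] n 138 z 81.0 (array([731. , 278.1]), array([65.8, 26.3]), 69.4)
scene h~78-82 px [185 259  29  15] n 127 z 80.0 (array([ 761.3, -220.9]), array([60.4, 26.2]), -60.0)
scene h~78-82 px [327 269  38  18] n 153 z 81.1 (array([768.1,  70.1]), array([72.4, 31.3]), 89.1)
scene h~78-82 px [367 282  12   6] n 50 z 78.0 (array([781.8, 122.2]), array([24.2,  9. ]), -75.7)
```

View pics/g.png

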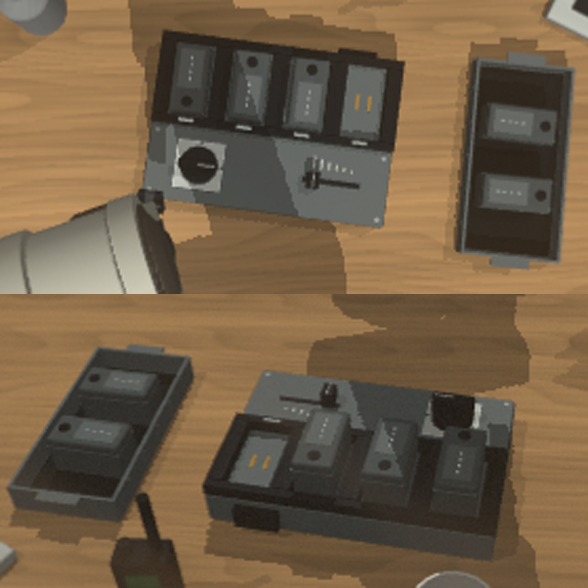

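The switch is back on (line at crop (208,165) points to -y), all packs are placed, and the arm is clear. Handing in.

```bash
python3 -c "
from workcell import *
print(job_done())"
```

```text
the job is handed in; nothing more can be done
None
```

Job handed in; no verdict was returned. In the final pictures the switch is back on, the slider is at its full-charge end, both finished packs stand in the tray and all three empty packs are seated in bays; the mug, flask and radio were not touched.

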